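Draw a pushed-back picking bin to the front of its shelf lane with a pull hook

TASK

The green bin of red clips has been pushed to the back of its lane in the supply rack. Take the orange-handled pull hook from the blue mat, drop its tip behind the bin's low front lip and draw the bin gently but positively forward until it bears snugly and squarely against the retaining bar, with the hook alone and without knocking the bar, straining the lip, tipping the bin or disturbing anything else. Then lift the hook clear and lay it back on the blue mat as it lay before, tip down and the whole hook over the mat.

Things in the scene. Friction and masses are not known exactly. Their poses are not given: they have to be found in the camera images.
- hook_grip (a point): Pull hook: middle of its orange handle (80 x 26 x 40 mm high), 22 mm above the handle's flat underside. x runs from handle to tip, z up as it lies. A steel shaft 8 mm thick runs along x, its underside 4 mm above this point, and ends in a straight 8 mm thick tip turned 22 mm down, whose handle-side face is 166 mm ahead of this point. 180 g, balanced about 20 mm ahead of this point.
- hook_tip (a point): Lower end of the hook's turned-down tip, on the tip's centre line: 170 mm ahead of and 18 mm below the middle of the handle, axes as the hook. It is 4 mm above the mat when the hook lies there.
- mat: Thin blue tool mat, 320 (x) x 150 (y) x 3 mm, fixed to the bench. Origin: centre of its underside; x along its length. At the start the hook lies on it, along it, tip to +x.
- green_lip (a point): Green open bin (160 x 116 x 95 mm, 0.7 to 1 kg): middle of the top of its low front lip, 55 mm above its underside; x from front to back, z up. The lip is a bead 8 mm thick in x (4 mm either side of this point), 8 mm high, as wide as the bin; it stands a hook load of up to about 20 N. Below it the front wall's flat outer face lies right under this point, its inner face 4 mm behind.
- green_floor (a point): Point on the strip of bare floor (about 40 mm long in x, floor 4 mm thick) between the green bin's front wall and its red clips, 20 mm behind and 51 mm below the lip's top, axes as the bin: room for the hook's tip. The bin drags on the deck with about 1.5 to 4 N, more if it rubs a lane guide; pulled too hard or upward, it tips.
- yellow_lip (a point): Yellow bin of the same shape in another lane, to be left alone: middle of the top of its front lip, axes as the bin.
- grey_lip (a point): Grey bin of the same shape in another lane, to be left alone: middle of the top of its front lip, axes as the bin.
- rack: Grey rack fixed to the bench, 320 (x) x 400 (y) x 176 mm, origin under its centre, open front to -x. Deck 30 mm above the bench; three lanes 124 mm wide, centred at y = -128, 0, 128 mm, between 30 mm high guides. Above x = -126 mm it is roofed by steel wires along x, 50 mm apart, and an edge bar 8 mm thick, centred 172 mm above the bench.
- deck_front (a point): Middle of the deck's front edge, on its top face; x into the rack. Behind this edge, parallel to it, a clip-on aluminium retaining bar 20 mm high stops the bins by the foot of their front wall. Its bin-side face may be set 8 to 32 mm behind the edge: not reported, to be felt or seen. A bin bearing on it with 7 to 11 N is snug; above about 12 N its clips give.
- tape_dispenser: Red tape dispenser, 150 x 60 x 94 mm, to be left alone. Origin: centre of its underside.
- meter: White handheld meter, 150 x 50 x 22 mm, to be left alone. Origin: centre of its underside.

How it is judged:
By the outcome, as a careful person would: the job done as asked, in the order asked, and still so for the second after the job is handed in, with the robot touching nothing.
It also fails if it takes over 72 s, if anything falls off the work surface, if the arm or the gripper's body presses on something with over 40 N, if the wrist force passes 120 N, or if a joint passes its speed limit or range.

ROBOT

A 6-joint arm with a two-finger parallel gripper is mounted at the origin on the work surface. World frame = base frame: x ahead of the robot, y to its left, z up, the work surface at z = 0. Lengths are in m, angles in rad, forces in N, time in s.
With the tool pointing down it reaches from about 0.35 to 0.975 m from the base axis. Payload 4.9 kg.
Tool frame: the origin (TCP) lies at the very end of the fingers, on their centre line; the grasp point (between the pads) lies 19 mm behind it; x points along the fingers, y is the direction in which the jaws open and shut, and the axes are right-handed (so a half turn about x gives the same grasp; the last joint's range is limited). The gripper opens to 85 mm and grips with 20 to 120 N. Pads are 22 mm wide; open, the fingers measure 114 mm over their backs; the gripper's body (76 mm by 85 mm) begins 54 mm behind the grasp point. The pads swing forward as they close: fully open they stand 13 mm farther back than shut.
Start: joints at [1.153, 0.053, 1.613, -0, 1.476, -0.119], TCP at [0.184, 0.597, 0.231] pointing down, gripper open.
Joint ranges: [-3.01, 3.01], [-1.01, 2.22], [0.06, 2.58], [-1.02, 4.17], [0.09, 2.62], [-3.14, 3.14]. Speed limits (rad/s): [2.57, 2.57, 3.14, 3.14, 3.14, 3.14].

INTERFACE

Orientations are given as a rotation vector (axis times angle).
In Python, from station import ctrl gives the robot as it stands. The module is installed in compiled form; this text tells all that it offers.
- The arm moves only by the shell command python3 -m handwheel 'ROWS' [FORCE]. ROWS is JSON, one flat list of numbers, 7 for each row, row after row: the opening, from 0 (shut) to 1 (fully open), then the shift along the tool's x, y, z in m, then the turn, a rotation vector about the tool's x, y, z in degrees. A call has 1 to 12 rows; each row is the pose to reach, as a shift and turn from the pose commanded when the call began, along the tool's axes at that moment; what a row does not reach only later rows make up. A row lasts 1/12 s, in which the tool goes at most 41.7 mm and 7.16 degrees, less where a joint would pass 70% of its speed; a pose out of reach is approached as far as the arm can. A call with a gripper value outside its range is refused whole. The fingers move at their own pace and stop on an object; FORCE is the grip in N (left out, the last holds). Time passes only in rows, so rows that repeat a pose let the fingers close. It gives the time, the measured TCP pose, the force and the opening at its end, in the units of the state.
- ctrl.get_obs(): the state, without advancing time (a new reading comes with each control period).
- ctrl.get_image(name): name is "scene" or "side" or "wrist"; returns (picture, depth): 384x512x3 uint8, blue, green, red; 384x512 float32, m along the optical axis (not along the pixel's ray), 0 where there is no reading.
- ctrl.camera_params(name): a dict with "fov_y" (degrees; the focal length in pixels is half the picture's height over the tangent of half this angle, whatever the lens; pixels are square), "cx", "cy" (the principal point, pixels), "R" (3x3) and "t" (3): a world point X has camera coordinates R X + t; the wrist camera has in their place "hand_eye" (4x4, takes a point from camera to tool coordinates, whose origin is the TCP and whose axes are the tool frame's). Camera axes: x right, y down, z forward; pixel columns grow to the right and rows downward; lengths in m; the calibration is good to about 2 mm. A picture is of the moment at which its call begins: read the wrist's pose just before it. camera_params takes no time and is no camera call.
- ctrl.finish_job(): hands the job in, once; it reports no verdict.
The state is a dict: "t": time; "q": joint angles; "dq": joint speeds; "effort": joint torques, N m; "tool_pos": TCP position; "tool_rot": TCP orientation; "contact_force": force on the tool from outside, world axes, zero at the start; "wrist_torque": the same for the moment, N m; "opening": finger opening in m.
Only numpy, scipy, OpenCV 4.12 (cv2) and the standard library are available. Lean on these libraries where they do the work, as an engineer would, in place of code of your own. Each camera call takes 0.05 s, during which the arm holds its last target.

## Working session

There is one attempt and no reset: what is moved stays moved. The work goes in short steps, Python scripts to look and compute and a shell command to move; the robot and the scene stay as the last step left them, time stands still between calls to the robot, and variables do not carry over. Pictures are saved under pics/ and viewed, and the job is handed in when it is done.

```bash
mkdir -p pics; ls; python3 - <<'E'
from station import ctrl
import cv2, numpy as np
o=ctrl.get_obs()
for k,v in o.items(): print(k,np.round(v,4))
for n in ["scene","side","wrist"]:
    p,d=ctrl.get_image(n); cv2.imwrite(f"pics/{n}0.png",p); np.save(f"{n}0.npy",d)
    print(n,ctrl.camera_params(n))
E
```

```text
pics
t 0.0
q [ 1.153   0.0533  1.6143 -0.      1.476  -0.119 ]
dq [-0.0007  0.0003 -0.0004 -0.      0.0029  0.0002]
effort [-1.70000e-03 -3.93678e+01 -3.70177e+01 -2.00000e-04  6.70000e-03
 -0.00000e+00]
tool_pos [0.1837 0.5967 0.2301]
tool_rot [ 0.233   1.5586 -0.236 ]
contact_force [-0.646   0.384  -0.1936]
wrist_torque [-0.0126  0.019   0.0351]
opening 0.0852
scene {'fov_y': 51.63343185774646, 'cx': 248.475160462713, 'cy': 190.23800941101044, 'R': array([[-0.60765936,  0.794118  ,  0.01125656],
       [ 0.46248383,  0.36534409, -0.80785667],
       [-0.64564604, -0.48569569, -0.58927149]]), 't': array([ 0.31817174, -0.2207392 ,  1.66069355])}
side {'fov_y': 49.983538936363814, 'cx': 252.61465758807395, 'cy': 192.46823663074758, 'R': array([[ 0.79766073, -0.60307096,  0.00654029],
       [-0.41972179, -0.56287334, -0.71204439],
       [ 0.43309465,  0.56522475, -0.70210399]]), 't': array([-0.45805788,  0.29654638,  0.96152998])}
wrist {'fov_y': 62.68532714094622, 'cx': 258.59970376295314, 'cy': 186.90734750775022, 'hand_eye': array([[-5.68702001e-04, -2.73746587e-01,  9.61801686e-01,
        -1.43826669e-01],
       [ 9.99999838e-01, -1.58866341e-04,  5.46071813e-04,
         2.76524413e-04],
       [ 3.31261937e-06,  9.61801841e-01,  2.73746634e-01,
        -7.03920918e-02],
       [ 0.00000000e+00,  0.00000000e+00,  0.00000000e+00,
         1.00000000e+00]])}
```

View pics/scene0.png

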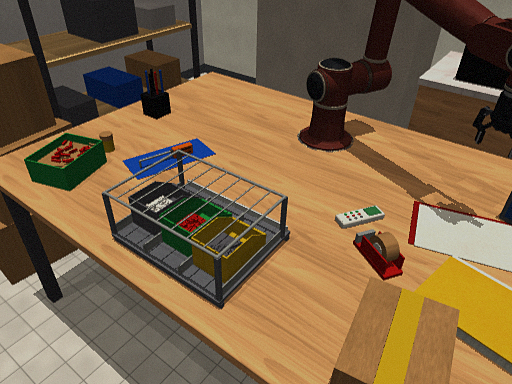

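View pics/side0.png

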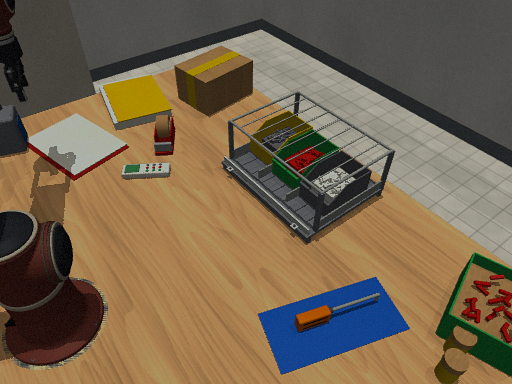

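View pics/wrist0.png

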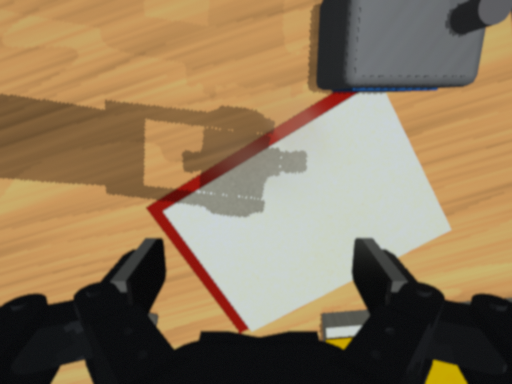

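The scene picture shows the rack at about (195,230), with grey, green (190,222) and yellow bins. The mat and hook are at (170,155), and the meter (360,216) and dispenser (378,250) stand in the foreground. In the side view the mat is at (335,322), with the handle at (315,318) and the shaft running to (378,297); the rack's front edge runs from (225,165) to (308,235). The green box outside the rack is a decoy.

```bash
cat > h.py <<'E'
from station import ctrl
import cv2, numpy as np
from scipy.spatial.transform import Rotation as Ro
def cam(n,o=None):
    c=ctrl.camera_params(n); f=192/np.tan(np.radians(c["fov_y"]/2))
    if n=="wrist":
        T=np.eye(4);T[:3,:3]=Ro.from_rotvec(o["tool_rot"]).as_matrix();T[:3,3]=o["tool_pos"]
        M=T@c["hand_eye"]; Rc=M[:3,:3]; C=M[:3,3]
    else:
        Rc=c["R"].T; C=-Rc@c["t"]
    return f,c["cx"],c["cy"],Rc,C
def ray(k,u,v):
    f,cx,cy,R,C=k; d=np.stack([(np.asarray(u,float)-cx)/f,(np.asarray(v,float)-cy)/f,np.ones(np.shape(u))],-1)
    return C,d@R.T
def pts(k,u,v,d):
    C,r=ray(k,u,v); return C+r*np.asarray(d)[...,None]
def plane(k,u,v,z):
    C,r=ray(k,u,v); return C+r*((z-C[2])/r[...,2])[...,None]
def tri(k1,p1,k2,p2):
    C1,r1=ray(k1,*p1);C2,r2=ray(k2,*p2)
    A=np.stack([r1,-r2],1); s=np.linalg.lstsq(A,C2-C1,rcond=None)[0]
    a=C1+r1*s[0];b=C2+r2*s[1]; return (a+b)/2,np.linalg.norm(a-b)
def proj(k,X):
    f,cx,cy,R,C=k; c=(np.asarray(X)-C)@R; return np.stack([cx+f*c[...,0]/c[...,2],cy+f*c[...,1]/c[...,2]],-1)
E
python3 - <<'E'
from h import *
for n in ["scene","side"]:
    p=cv2.imread(f"pics/{n}0.png"); d=np.load(f"{n}0.npy"); k=cam(n)
    hsv=cv2.cvtColor(p,cv2.COLOR_BGR2HSV)
    for name,lo,hi in [("blue",(105,150,60),(125,255,255)),("orange",(5,200,150),(13,255,255)),("green",(50,120,30),(85,255,255)),("yellow",(20,150,60),(30,255,255)),("red",(0,180,60),(4,255,255))]:
        m=cv2.inRange(hsv,lo,hi)
        nn,l,s,c=cv2.connectedComponentsWithStats(m)
        for i in range(1,nn):
            if s[i,4]<40: continue
            v,u=np.where(l==i); P=pts(k,u,v,d[v,u]); P=P[d[v,u]>0]
            if len(P)<10: continue
            print(n,name,s[i],np.round(np.median(P,0),3),"lo",np.round(np.percentile(P,3,0),3),"hi",np.round(np.percentile(P,97,0),3))
            if name=="blue" : print("   rect",cv2.minAreaRect(P[:,:2].astype(np.float32)))
            if name=="orange" : print("   rect",cv2.minAreaRect(P[P[:,2]>.035][:,:2].astype(np.float32)))
    for s0 in [1]:
        big=cv2.resize(p[130:290,90:310] if n=="scene" else p[80:250,200:410],None,fx=3.5,fy=3.5,interpolation=cv2.INTER_CUBIC); cv2.imwrite(f"pics/{n}0z.png",big)
E
```

```text
scene blue [ 84  67  57  20 579] [ 0.    -1.439 -0.069] lo [-0.09  -1.594 -0.074] hi [ 0.086 -1.299 -0.064]
   rect ((-0.1431734561920166, -1.849432110786438), (1.2214653491973877, 0.2698763906955719), 70.99604034423828)
scene blue [190 139  25  19 272] [ 0.394 -0.335  0.003] lo [ 0.354 -0.406 -0.   ] hi [ 0.441 -0.281  0.006]
   rect ((0.39931491017341614, -0.34964507818222046), (0.14749078452587128, 0.07935012876987457), 69.18819427490234)
scene blue [123 146  50  29 428] [ 0.598 -0.444  0.003] lo [ 0.477 -0.494 -0.001] hi [ 0.661 -0.405  0.008]
   rect ((0.5595278739929199, -0.43356460332870483), (0.10444913804531097, 0.21089862287044525), 77.1670150756836)
scene blue [136 156  41  23 274] [ 0.595 -0.367  0.003] lo [ 0.514 -0.385 -0.   ] hi [ 0.768 -0.172  0.171]
   rect ((0.6757728457450867, -0.28537440299987793), (0.3741988241672516, 0.14051544666290283), 46.00068283081055)
scene blue [182 156  14   8  61] [ 0.489 -0.318  0.003] lo [ 0.465 -0.337 -0.   ] hi [ 0.657 -0.119  0.171]
   rect ((0.5678547024726868, -0.2292550951242447), (0.2965909242630005, 0.04547925665974617), 46.79
[... 4102 characters left out ...]
0.8   0.031 0.067] lo [0.753 0.005 0.063] hi [0.853 0.054 0.078]
side red [490 275  15   4  48] [ 0.851 -0.564  0.089] lo [ 0.841 -0.574  0.085] hi [ 0.861 -0.556  0.094]
side red [474 281  17  14 106] [ 0.813 -0.556  0.076] lo [ 0.805 -0.572  0.068] hi [ 0.83  -0.542  0.082]
side red [488 289  24  18 163] [ 0.813 -0.601  0.081] lo [ 0.792 -0.619  0.072] hi [ 0.839 -0.588  0.093]
side red [462 298  19  25 208] [ 0.738 -0.577  0.075] lo [ 0.719 -0.598  0.068] hi [ 0.77  -0.557  0.086]
side red [486 306  19  14  81] [ 0.77  -0.611  0.087] lo [ 0.752 -0.617  0.068] hi [ 0.789 -0.605  0.093]
side red [501 322  10  21  86] [ 0.75  -0.647  0.073] lo [ 0.736 -0.664  0.067] hi [ 0.775 -0.638  0.077]
```

View pics/side0z.png

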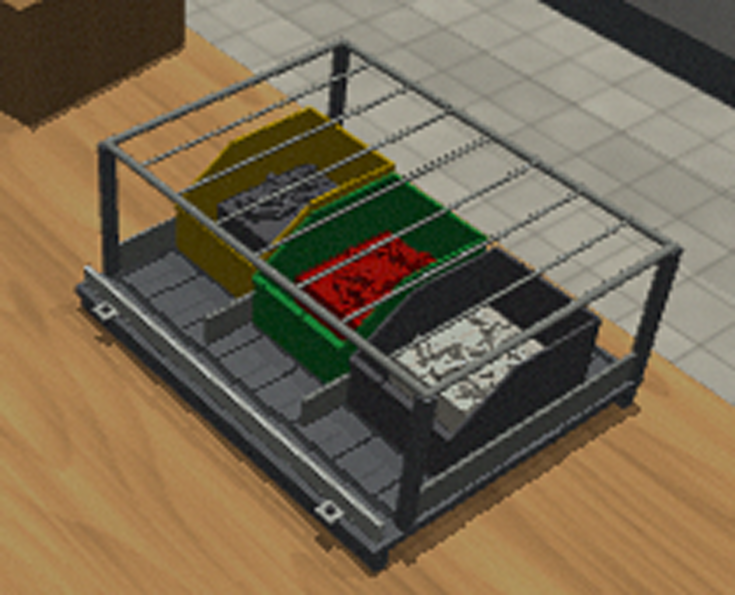

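View pics/scene0z.png

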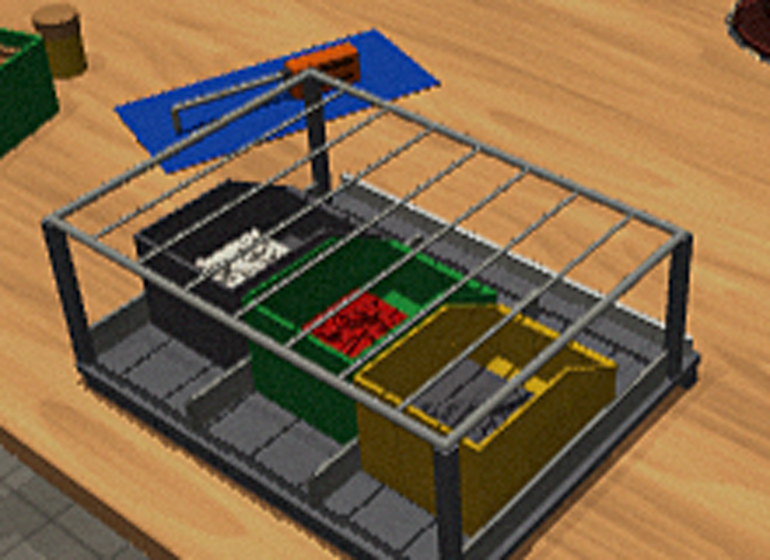

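```bash
cat >> h.py <<'E'
def goal(pos,yaw=None,o=None):
    """tool-frame shift, turn(deg) from measured pose to pos, tool z heading at world yaw (deg), x down"""
    o=o or ctrl.get_obs(); R0=Ro.from_rotvec(o["tool_rot"])
    s=R0.inv().apply(np.asarray(pos)-o["tool_pos"])
    if yaw is None: return np.round(s,4)
    a=np.radians(yaw); z=np.array([np.cos(a),np.sin(a),0]); x=np.array([0,0,-1.]); y=np.cross(z,x)
    G=Ro.from_matrix(np.stack([x,y,z],1)); t=(R0.inv()*G).as_rotvec(degrees=True)
    return np.round(s,4),np.round(t,2)
E
python3 - <<'E'
from h import *
o=ctrl.get_obs(); print(np.round(Ro.from_rotvec(o["tool_rot"]).as_matrix(),3))
for p,y in [((.42,.1,.36),-4),((.42,-.05,.36),-4),((.47,-.36,.25),-18)]: print(goal(p,y))
# rack posts / handle from two views
ks,kd=cam("scene"),cam("side")
z=lambda u,v:(90+u/3.5,130+v/3.5)
w=lambda u,v:(200+u/3.5,80+v/3.5)
for nm,a,b in [("edge top corner left(+y)",(688,236),(105,147)),("edge corner right",(311,74),(432,396)),("back corner right",(48,218),(676,250)),("back corner left",(450,443),(342,46))]:
    print(nm,[np.round(q,3) for q in tri(ks,z(*a),kd,w(*b))])
E
```

```text
[[-0.001  0.294  0.956]
 [-0.002  0.956 -0.294]
 [-1.    -0.002 -0.   ]]
(array([-0.1291, -0.4055,  0.372 ]), array([-13.12,  -0.02,   0.09]))
(array([-0.1289, -0.5489,  0.4161]), array([-13.12,  -0.02,   0.09]))
(array([-0.0184, -0.8302,  0.5552]), array([ 0.88, -0.01,  0.1 ]))
edge top corner left(+y) [array([0.645, 0.213, 0.168]), np.float64(0.006)]
edge corner right [array([ 0.654, -0.178,  0.17 ]), np.float64(0.008)]
back corner right [array([ 0.926, -0.177,  0.17 ]), np.float64(0.002)]
back corner left [array([0.917, 0.213, 0.169]), np.float64(0.006)]
```

```bash
python3 - <<'E'
from h import *
print(goal((.42,.03,.27),-2))
E
```

```text
(array([-0.039 , -0.4723,  0.3926]), array([-15.12,  -0.02,   0.09]))
```

```bash
python3 -m handwheel '[1,-0.003,-0.035,0.03,-3,0,0, 1,-0.006,-0.07,0.06,-6,0,0, 1,-0.009,-0.1,0.085,-9,0,0, 1,-0.012,-0.13,0.11,-12,0,0, 1,-0.015,-0.16,0.135,-15,0,0, 1,-0.018,-0.19,0.16,-15,0,0, 1,-0.021,-0.22,0.185,-15,0,0, 1,-0.024,-0.25,0.21,-15,0,0, 1,-0.027,-0.28,0.235,-15,0,0, 1,-0.03,-0.31,0.26,-15,0,0, 1,-0.033,-0.34,0.285,-15,0,0, 1,-0.035,-0.37,0.31,-15,0,0]'
python3 -m handwheel '[1,0,-0.025,0.022,0,0,0, 1,-0.002,-0.05,0.045,0,0,0, 1,-0.003,-0.075,0.065,0,0,0, 1,-0.003,-0.095,0.078,0,0,0, 1,-0.003,-0.1,0.082,0,0,0, 1,-0.003,-0.1,0.082,0,0,0, 1,-0.003,-0.1,0.082,0,0,0]'
python3 - <<'E'
from h import *
o=ctrl.get_obs(); p,d=ctrl.get_image("wrist"); cv2.imwrite("pics/w1.png",p); np.save("w1.npy",d); np.save("w1o.npy",o,allow_pickle=True)
cv2.imwrite("pics/w1b.png",cv2.resize(p,(800,600),interpolation=cv2.INTER_CUBIC))
print(o["tool_pos"],o["t"], Ro.from_rotvec(o["tool_rot"]).as_matrix().round(3))
E
```

```text
t: 1.15
tool_pos: [0.3715, 0.1506, 0.2665]
tool_rot: [0.029, 1.57, -0.029]
contact_force: [0.5, 0.3, -0.7]
opening: 0.0855
t: 1.73
tool_pos: [0.4491, 0.0499, 0.2689]
tool_rot: [0.03, 1.572, -0.029]
contact_force: [0.5, 0.7, 0.8]
opening: 0.0857
[0.44913494 0.04988571 0.2689268 ] 1.7333 [[-0.001  0.037  0.999]
 [ 0.001  0.999 -0.037]
 [-1.     0.001 -0.001]]
```

View pics/w1b.png

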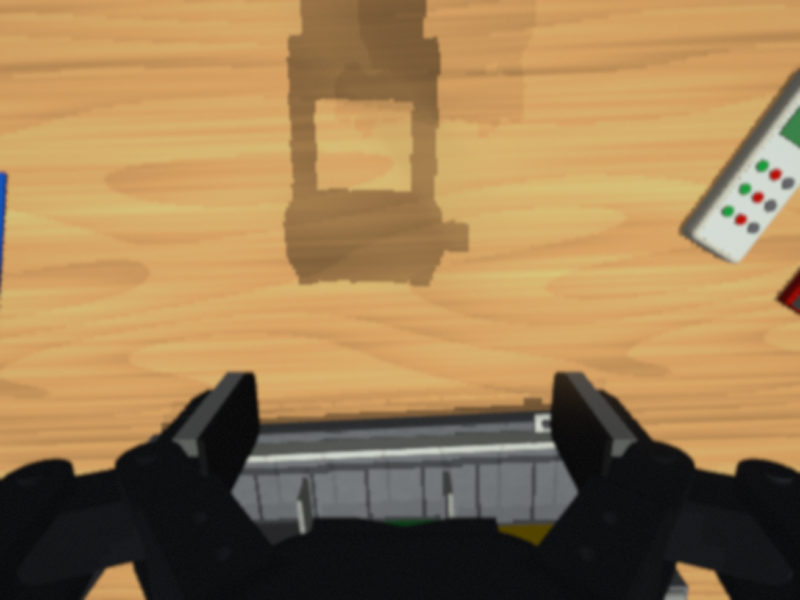

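The wrist view (800x600) shows the rack's front edge at row ~422, the bright retaining bar at row ~455, lane guides at columns 303 and 449, and the green bin just visible at (405,522). I'll measure these.

```bash
python3 - <<'E'
from h import *
o=np.load("w1o.npy",allow_pickle=True).item(); d=np.load("w1.npy"); p=cv2.imread("pics/w1.png"); k=cam("wrist",o)
for u in (185,215,240,270,300,330):
    print(u)
    v=np.arange(262,338,3 if u!=240 else 1); P=pts(k,np.full(v.shape,u),v,d[v,u])
    for a,b in zip(v,P):
        if u in(240,): print(a,b.round(4),p[a,u])
    # first pixel over z>.02 -> front edge; over .045 bar
    v=np.arange(255,338);P=pts(k,np.full(v.shape,u),v,d[v,u])
    i=np.argmax(P[:,2]>.024); b=P[P[:,2]>.045]; b=b[b[:,0]<P[i,0]+.05]
    print("edge",P[i].round(4),"bar top x range",b[:,0].min().round(4),b[:,0].max().round(4),"z",b[:,2].max().round(4), "deckz",np.median(P[-12:,2]).round(4))
E
```

```text
185
edge [ 0.6106 -0.0574  0.0251] bar top x range 0.6186 0.6235 z 0.0523 deckz 0.0317
215
edge [ 0.6104 -0.0156  0.0254] bar top x range 0.4378 0.623 z 0.3447 deckz 0.3431
240
262 [0.6084 0.0178 0.0009] [ 88 144 193]
263 [0.6096 0.0178 0.0017] [ 76 125 167]
264 [0.6116 0.0176 0.001 ] [ 64 105 141]
265 [6.137e-01 1.750e-02 2.000e-04] [ 61  99 132]
266 [0.6147 0.0175 0.0013] [ 59  92 122]
267 [0.6159 0.0174 0.002 ] [54 77 99]
268 [0.6163 0.0175 0.0041] [49 59 69]
269 [0.616  0.0177 0.0074] [45 46 48]
270 [0.6165 0.0178 0.0094] [45 44 42]
271 [0.6107 0.0188 0.0219] [46 44 43]
272 [0.6103 0.019  0.0252] [48 46 45]
273 [0.6102 0.0192 0.0279] [57 55 53]
274 [0.6107 0.0192 0.0296] [77 75 73]
275 [0.6114 0.0193 0.031 ] [97 94 91]
276 [0.6135 0.0191 0.0302] [108 106 102]
277 [0.6148 0.0191 0.0306] [111 108 105]
278 [0.616  0.019  0.0311] [107 104 101]
279 [0.6174 0.019  0.0313] [94 92 90]
280 [0.6179 0.0191 0.0331] [85 86 83]
281 [0.618  0.0192 0.0353] [82 85 83]
282 [0.6183 0.0193 0.0372] [82 86 84]
283 [0.6181 0.0194 0.04  ] [82 86 83]
284 [0.618  0.0196 0.0425] [81 86 83]
285 [0.618  0.01
[... 1749 characters left out ...]
.0317] [112 110 107]
329 [0.6996 0.0146 0.0306] [110 107 104]
330 [0.7004 0.0146 0.0317] [104 102  99]
331 [0.7022 0.0145 0.0317] [89 86 83]
332 [0.7046 0.0143 0.0308] [66 64 62]
333 [0.4384 0.0459 0.3436] [45 43 41]
334 [0.4384 0.0459 0.3439] [27 25 25]
335 [0.4383 0.0459 0.3444] [18 16 15]
336 [0.438  0.046  0.3451] [17 15 13]
337 [0.4386 0.0459 0.3448] [17 14 13]
edge [0.3791 0.0529 0.4128] bar top x range 0.3791 0.3791 z 0.4128 deckz 0.0317
270
edge [0.6091 0.0605 0.0272] bar top x range 0.4381 0.6217 z 0.3454 deckz 0.0317
300
edge [0.6087 0.102  0.0254] bar top x range 0.4384 0.6215 z 0.3457 deckz 0.3434
330
edge [0.6084 0.1432 0.0258] bar top x range 0.3791 0.6218 z 0.4128 deckz 0.0303
```

```bash
python3 -m handwheel '[1,0,-0.01,0.025,0,0,0, 1,0,-0.02,0.05,0,0,0, 1,0,-0.025,0.07,0,0,0, 1,0,-0.027,0.079,0,0,0, 1,0,-0.027,0.08,0,0,0, 1,0,-0.027,0.08,0,0,0, 1,0,-0.027,0.08,0,0,0, 1,0,-0.027,0.08,0,0,0]'
python3 - <<'E'
from h import *
o=ctrl.get_obs(); p,d=ctrl.get_image("wrist"); cv2.imwrite("pics/w2.png",p); np.save("w2.npy",d); np.save("w2o.npy",o,allow_pickle=True)
cv2.imwrite("pics/w2b.png",cv2.resize(p[230:350,120:400],None,fx=2.85,fy=2.85,interpolation=cv2.INTER_CUBIC))
print(o["tool_pos"],np.abs(o["dq"]).max())
E
```

```text
t: 2.45
tool_pos: [0.5277, 0.0203, 0.2694]
tool_rot: [0.028, 1.571, -0.028]
contact_force: [0.0, -1.1, -0.4]
opening: 0.0854
[0.52769214 0.02026235 0.26943163] 0.007568809332566129
```

View pics/w2b.png

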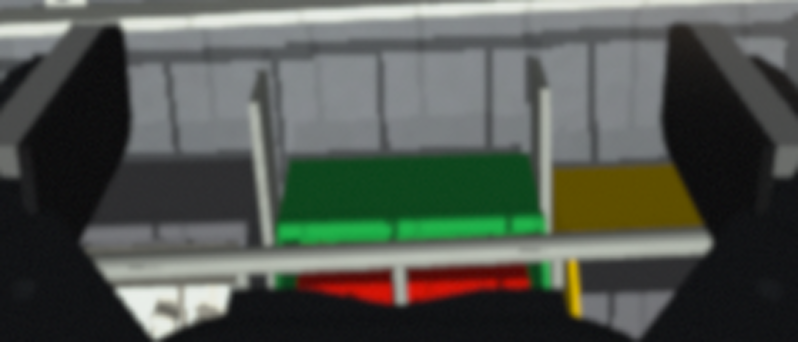

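The close view shows the green front wall (crop rows 155–215), the bright lip at row ~230 from column 278 to 545, the guides on either side, and the roof's edge bar just behind it at row ~255.

```bash
python3 - <<'E'
from h import *
o=np.load("w2o.npy",allow_pickle=True).item(); d=np.load("w2.npy"); p=cv2.imread("pics/w2.png"); k=cam("wrist",o)
def show(mask,n):
    v,u=np.where(mask); P=pts(k,u,v,d[v,u]); return P,u,v
hsv=cv2.cvtColor(p,cv2.COLOR_BGR2HSV)
g=cv2.inRange(hsv,(50,120,30),(85,255,255))>0
g[:230]=0;g[350:]=0
P,u,v=show(g,'g')
lip=(P[:,2]>.080)&(P[:,2]<.092)&(p[v,u,1]>140)
L=P[lip]; print("lip top",len(L),np.median(L,0).round(4),np.percentile(L,1,0).round(4),np.percentile(L,99,0).round(4))
# per column front/back edge
for c in range(218,312,8):
    m=lip&(abs(u-c)<=3)
    if m.sum()>4: print(c,"y",P[m,1].mean().round(4),"x",np.percentile(P[m,0],[3,97]).round(4),"z",np.median(P[m,2]).round(4),"v",v[m].min(),v[m].max())
W=(P[:,2]<.075)&(P[:,2]>.035); 
A=np.polyfit(P[W,1],P[W,0],1); print("wall x at lip-center fit slope",A, "y range",np.percentile(P[W,1],[1,99]), "zslope",np.polyfit(P[W,2],P[W,0],1))
# left/right edge ends on z=.085 plane
# guides: bright pixels z~.06
x=np.arange(120,400); 
for r in (262,275,285):
    Q=pts(k,x,np.full(x.shape,r),d[r,x]); m=(Q[:,2]>.055)&(Q[:,2]<.066); print("guide row",r,[tuple(q.round(4)) for q in Q[m]][:30:3])
# edge bar
m=np.zeros_like(g); vv,uu=np.mgrid[300:335,150:360]; Q=pts(k,uu.ravel(),vv.ravel(),d[300:335,150:360].ravel()); m=(Q[:,2]>.160)&(Q[:,2]<.182); Q=Q[m]
A=np.polyfit(Q[:,1],Q[:,0],1); print("edgebar",len(Q),A,Q.min(0),Q.max(0))
E
```

```text
lip top 400 [0.7057 0.0212 0.0858] [ 0.7023 -0.034   0.084 ] [0.7099 0.0768 0.0874]
218 y -0.0329 x [0.703  0.7093] z 0.0862 v 309 313
226 y -0.0253 x [0.703 0.71 ] z 0.0857 v 309 313
234 y -0.0153 x [0.7027 0.7084] z 0.0859 v 309 312
242 y -0.0056 x [0.7023 0.7087] z 0.0857 v 308 312
250 y 0.0041 x [0.7026 0.709 ] z 0.0857 v 308 312
258 y 0.0138 x [0.7028 0.7097] z 0.0856 v 308 312
266 y 0.0236 x [0.703  0.7081] z 0.0862 v 308 311
274 y 0.0333 x [0.7025 0.7088] z 0.0856 v 307 311
282 y 0.043 x [0.7025 0.7093] z 0.0858 v 307 311
290 y 0.0526 x [0.703  0.7098] z 0.0858 v 307 311
298 y 0.0624 x [0.7034 0.7084] z 0.0858 v 307 310
306 y 0.0718 x [0.7027 0.7084] z 0.0861 v 306 310
wall x at lip-center fit slope [-5.63123611e-04  7.07491473e-01] y range [-0.03518373  0.07615736] zslope [-0.1396386   0.71514214]
guide row 262 [(np.float64(0.6575), np.float64(0.0793), np.float64(0.0606)), (np.float64(0.657), np.float64(0.0828), np.float64(0.0617))]
guide row 275 [(np.float64(0.6707), np.float64(-0.048), np.float64(0.0615)), (np.float64(0.6712), np.float64(-0.0443), np.float64(0.0609)), (np.float64(0.6751), np.float64(0.0817), np.float64(0.0619))]
guide row 285 [(np.float64(0.6855), np.float64(-0.048), np.float64(0.0609)), (np.float64(0.6849), np.float64(-0.0439), np.float64(0.0619)), (np.float64(0.6902), np.float64(0.082), np.float64(0.0609))]
edgebar 2096 [-0.01209377  0.64732451] [ 0.64193138 -0.07987659  0.16979379] [0.66459573 0.1069254  0.17856324]
```

```bash
python3 - <<'E'
from h import *
print(goal((.475,-.358,.20),-18))
E
```

```text
(array([ 0.0695, -0.3798, -0.0391]), array([ 1.593e+01,  2.000e-02, -1.000e-02]))
```

```bash
python3 -m handwheel '[1,0.005,-0.03,-0.005,1.5,0,0, 1,0.01,-0.065,-0.01,3,0,0, 1,0.018,-0.1,-0.015,5,0,0, 1,0.025,-0.135,-0.019,7,0,0, 1,0.03,-0.17,-0.022,8.5,0,0, 1,0.037,-0.205,-0.025,10,0,0, 1,0.043,-0.24,-0.028,12,0,0, 1,0.05,-0.275,-0.031,13.5,0,0, 1,0.057,-0.31,-0.034,15,0,0, 1,0.063,-0.34,-0.036,16,0,0, 1,0.068,-0.365,-0.038,16,0,0, 1,0.0695,-0.378,-0.039,16,0,0]'
python3 -m handwheel '[1,0,0,0,0,0,0, 1,0,0,0,0,0,0, 1,0,0,0,0,0,0]'
python3 - <<'E'
from h import *
o=ctrl.get_obs(); p,d=ctrl.get_image("wrist"); cv2.imwrite("pics/w3.png",p); np.save("w3.npy",d); np.save("w3o.npy",o,allow_pickle=True)
print(o["tool_pos"],np.abs(o["dq"]).max())
E
```

```text
t: 3.5
tool_pos: [0.4743, -0.3587, 0.1989]
tool_rot: [0.25, 1.557, -0.25]
contact_force: [0.8, 1.1, -0.0]
opening: 0.0851
t: 3.75
tool_pos: [0.4759, -0.3556, 0.2003]
tool_rot: [0.248, 1.556, -0.247]
contact_force: [0.6, 0.9, 0.7]
opening: 0.0856
[ 0.47592957 -0.35560305  0.20031427] 0.011023557178132953
```

View pics/w3.png

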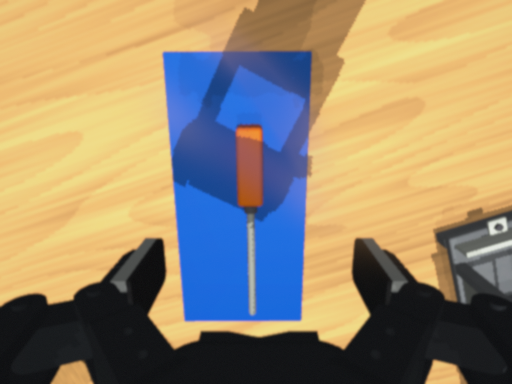

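The view shows the handle at (249,166) and the shaft running to the tip at (252,313). The mat spans (163–311, 52) to (184–301, 320), and everything lies almost aligned with the tool.

```bash
python3 - <<'E'
from h import *
o=np.load("w3o.npy",allow_pickle=True).item(); d=np.load("w3.npy"); p=cv2.imread("pics/w3.png"); k=cam("wrist",o)
hsv=cv2.cvtColor(p,cv2.COLOR_BGR2HSV)
v,u=np.mgrid[40:330,150:330]; v=v.ravel();u=u.ravel(); P=pts(k,u,v,d[v,u])
H=hsv[v,u]; 
om=(H[:,0]<14)&(H[:,1]>180)&(P[:,2]>.032)&(P[:,2]<.055)
r=cv2.minAreaRect(P[om][:,:2].astype(np.float32)); print("handle",r,"z",np.median(P[om,2]))
sm=(P[:,2]>.022)&(P[:,2]<.05)&(H[:,1]<90)&(v>205)&(v<330)
S=P[sm]; print("shaft",len(S),"z",np.median(S[:,2]),S.min(0),S.max(0))
vx,vy,x0,y0=cv2.fitLine(S[:,:2].astype(np.float32),cv2.DIST_L2,0,.01,.01).ravel(); print("yaw",np.degrees(np.arctan2(vy,vx)),x0,y0)
t=(S[:,:2]-[x0,y0])@[vx,vy]; print("far end",x0+vx*t.max(),y0+vy*t.max())
bm=(H[:,0]>100)&(H[:,0]<125)&(H[:,1]>120)&(abs(P[:,2])<.015)
print("mat",cv2.minAreaRect(P[bm][:,:2].astype(np.float32)),np.median(P[bm,2]))
# second view check: side camera
ks=cam("side"); ps=cv2.imread("pics/side0.png"); hs=cv2.cvtColor(ps,cv2.COLOR_BGR2HSV)
m=cv2.inRange(hs,(3,150,60),(14,255,255)); m[:290]=0;m[345:]=0;m[:,:285]=0;m[:,345:]=0
M=cv2.moments(m); print("side handle px",M["m10"]/M["m00"],M["m01"]/M["m00"], "proj of est", proj(ks,np.array([*r[0],.03])))
# tip end: shaft far-end top in the side view, triangulated
e=np.array([x0+vx*t.max(),y0+vy*t.max(),.037]); print("proj tip side",proj(ks,e),"wrist",proj(k,e))
E
python3 - <<'E'
import cv2
p=cv2.imread("pics/side0.png");cv2.imwrite("pics/s0t.png",cv2.resize(p[270:350,280:400],None,fx=6,fy=6,interpolation=cv2.INTER_CUBIC))
E
```

```text
handle ((0.4691590964794159, -0.3624787926673889), (0.021169697865843773, 0.0780341625213623), 71.866455078125) z 0.04386408097992733
shaft 732 z 0.03745939300135476 [ 0.50782579 -0.41664973  0.03397635] [ 0.63449525 -0.36944233  0.04223387]
yaw -17.498846 0.5672463 -0.39344496
far end 0.6345255784621673 -0.41465653742716724
mat ((0.5122982263565063, -0.3895284831523895), (0.14793862402439117, 0.31782862544059753), 72.14790344238281) 0.00399640012970881
side handle px 312.177874186551 316.99132321041213 proj of est [311.83386231 316.33032585]
proj tip side [378.5443045  292.60658197] wrist [252.07242233 314.5382371 ]
```

View pics/s0t.png

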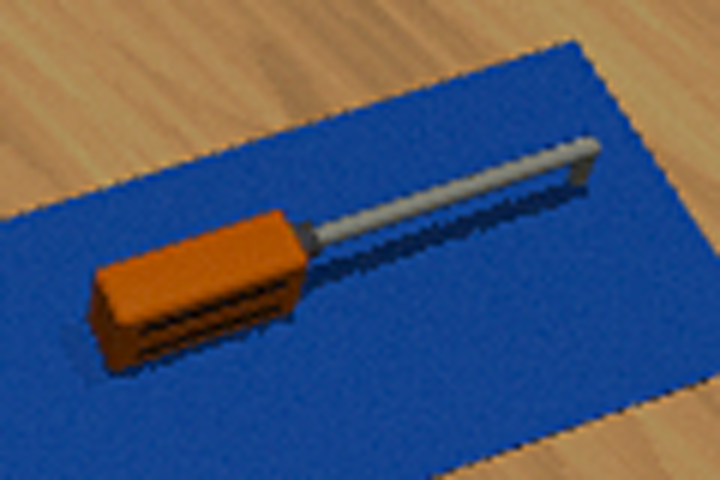

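```bash
python3 - <<'E'
from h import *
print(goal((.4785,-.3655,.010),-17.8))
E
```

```text
(array([ 0.1904, -0.0088,  0.0053]), array([-0.23,  0.04, -0.01]))
```

```bash
python3 -m handwheel '[1,0.02,-0.004,0.003,0,0,0, 1,0.05,-0.0085,0.0053,0,0,0, 1,0.08,-0.0085,0.0053,0,0,0, 1,0.105,-0.0085,0.0053,0,0,0, 1,0.125,-0.0085,0.0053,0,0,0, 1,0.145,-0.0085,0.0053,0,0,0, 1,0.16,-0.0085,0.0053,0,0,0, 1,0.172,-0.0085,0.0053,0,0,0, 1,0.182,-0.0085,0.0053,0,0,0, 1,0.188,-0.0085,0.0053,0,0,0, 1,0.1904,-0.0085,0.0053,0,0,0, 1,0.1904,-0.0085,0.0053,0,0,0]'
python3 - <<'E'
from h import *
print(goal((.4785,-.3655,.010),-17.8))
o=ctrl.get_obs(); p,d=ctrl.get_image("wrist"); cv2.imwrite("pics/w4.png",p)
E
```

```text
t: 4.8
tool_pos: [0.4781, -0.3664, 0.0094]
tool_rot: [0.248, 1.557, -0.248]
contact_force: [-0.5, -0.1, -0.3]
opening: 0.0856
(array([-0.0006,  0.0009,  0.0001]), array([-0.3,  0. , -0. ]))
```

View pics/w4.png

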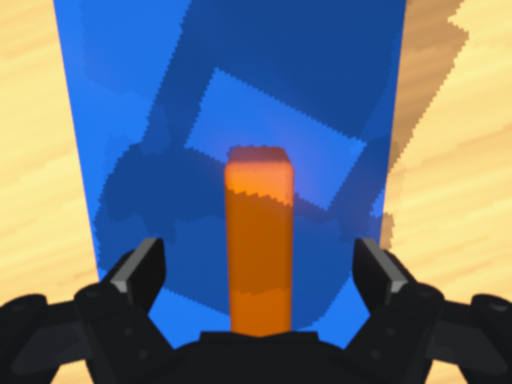

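The handle is centred between the fingers at column 260, with the fingers symmetric about it. I'll close on it.

```bash
python3 -m handwheel '[0.5,0,0,0,0,0,0, 0.4,0,0,0,0,0,0, 0.3,0,0,0,0,0,0, 0.2,0,0,0,0,0,0, 0.1,0,0,0,0,0,0, 0.1,0,0,0,0,0,0, 0.1,0,0,0,0,0,0, 0.1,0,0,0,0,0,0]' 90
python3 - <<'E'
from h import *
o=ctrl.get_obs();print(o["tool_pos"],o["contact_force"],o["opening"],o["wrist_torque"])
E
```

```text
t: 5.52
tool_pos: [0.4783, -0.3669, 0.01]
tool_rot: [0.248, 1.556, -0.249]
contact_force: [0.8, -0.8, 3.3]
opening: 0.0249
[ 0.47832359 -0.36693145  0.01000336] [ 0.79883814 -0.7867986   3.33741045] 0.024871721654927792 [-0.00044818  0.02458083 -0.03426193]
```

```bash
python3 -m handwheel '[0.1,-0.003,0,0,0,0,0, 0.1,-0.01,0,0,0,0,0, 0.1,-0.022,0,0,0,0,0, 0.1,-0.04,0,-0.003,0,0,0, 0.1,-0.06,0,-0.01,0,0,0, 0.1,-0.08,0,-0.02,0,0,0, 0.1,-0.1,0,-0.03,0,0,0, 0.1,-0.12,0,-0.04,0,0,0, 0.1,-0.135,0,-0.05,0,0,0, 0.1,-0.145,0,-0.057,0,0,0, 0.1,-0.15,0,-0.06,0,0,0, 0.1,-0.15,0,-0.06,0,0,0]'
python3 - <<'E'
from h import *
o=ctrl.get_obs();print(o["tool_pos"],o["contact_force"],o["opening"],o["wrist_torque"])
print(goal((.42,.019,.17),.6))
E
```

```text
t: 6.52
tool_pos: [0.4211, -0.3483, 0.1615]
tool_rot: [0.247, 1.554, -0.25]
contact_force: [0.3, 0.2, -1.6]
opening: 0.0249
[ 0.42113339 -0.34829614  0.16153809] [ 0.29053476  0.24408658 -1.64081705] 0.024867547723782562 [ 0.01598193  0.02026693 -0.05639388]
(array([-0.0094,  0.3487, -0.1154]), array([-18.74,   0.15,   0.12]))
```

```bash
python3 -m handwheel '[0.1,0,0.02,-0.01,-1,0,0, 0.1,0,0.05,-0.022,-2.5,0,0, 0.1,0,0.085,-0.035,-4.5,0,0, 0.1,0,0.12,-0.045,-6.5,0,0, 0.1,0,0.155,-0.056,-8.5,0,0, 0.1,0,0.19,-0.067,-10.5,0,0, 0.1,0,0.225,-0.078,-12.5,0,0, 0.1,0,0.26,-0.09,-14.5,0,0, 0.1,0,0.29,-0.1,-16,0.1,0.1, 0.1,0,0.32,-0.108,-17.5,0.1,0.1, 0.1,0,0.338,-0.113,-18.5,0.15,0.1, 0.1,0,0.347,-0.115,-18.8,0.15,0.1]'
python3 -m handwheel '[0.1,0.015,0.0017,0,0,0,0, 0.1,0.03,0.0017,0,0,0,0, 0.1,0.04,0.0017,0,0,0,0, 0.1,0.045,0.0017,0,0,0,0, 0.1,0.047,0.0017,0,0,0,0, 0.1,0.047,0.0017,0,0,0,0]'
python3 - <<'E'
from h import *
o=ctrl.get_obs();print(o["tool_pos"],o["contact_force"],o["opening"],o["wrist_torque"])
print(goal((.564,.0188,.110),.6))
for n in ("side","wrist"):
  p,d=ctrl.get_image(n); cv2.imwrite(f"pics/{n}5.png",p); np.save(f"{n}5.npy",d)
  if n=="side": cv2.imwrite("pics/s5b.png",cv2.resize(p[100:300,150:400],None,fx=3,fy=3,interpolation=cv2.INTER_CUBIC))
np.save("o5.npy",o,allow_pickle=True)
E
```

```text
t: 7.52
tool_pos: [0.419, 0.0201, 0.1586]
tool_rot: [-0.01, 1.574, 0.015]
contact_force: [0.6, -0.2, -1.6]
opening: 0.0251
t: 8.02
tool_pos: [0.4192, 0.0192, 0.1119]
tool_rot: [-0.007, 1.574, 0.01]
contact_force: [-0.8, -0.1, -1.4]
opening: 0.0248
[0.41922356 0.01915044 0.11193808] [-0.77738144 -0.05541541 -1.42830532] 0.024753756137257867 [-0.02734284 -0.00604338  0.06254286]
(array([ 0.0014, -0.0019,  0.1448]), array([ 0.03, -0.2 , -0.13]))
```

View pics/s5b.png

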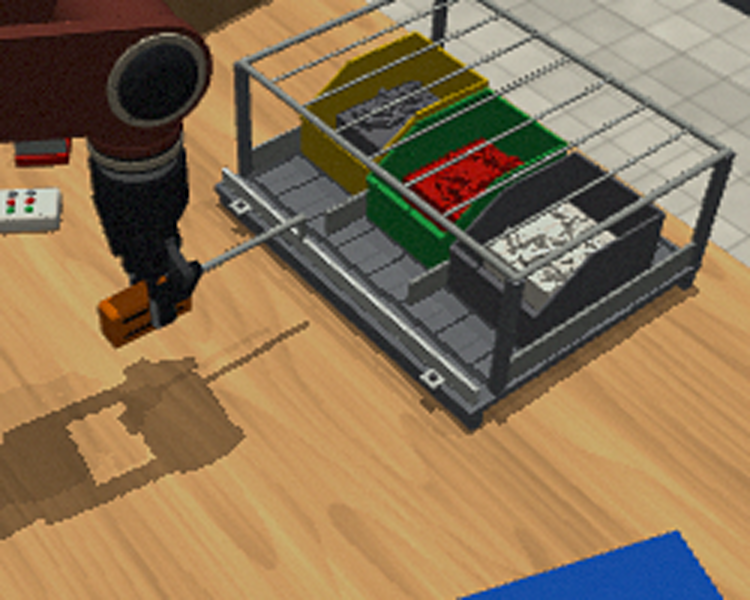

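View pics/wrist5.png

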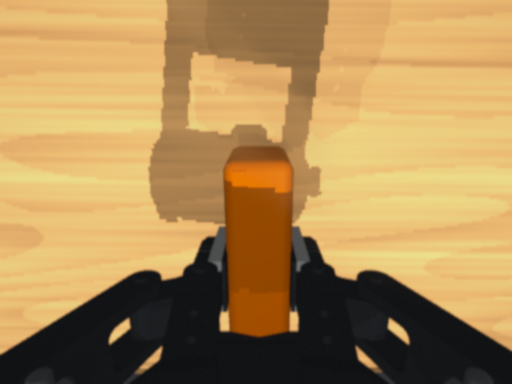

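The side view shows the hook held level, with its shaft end at crop (303,218), i.e. about pixel (251,173). I'll check the tip position and sag.

```bash
python3 - <<'E'
from h import *
o=np.load("o5.npy",allow_pickle=True).item(); k=cam("side"); d=np.load("side5.npy")
R=Ro.from_rotvec(o["tool_rot"]).as_matrix()
f=lambda x,z:o["tool_pos"]+R@np.array([x,0,z])
print("pred far end top centre",f(-.027,.164),proj(k,f(-.027,.164)),"tip end",proj(k,f(.003,.160)))
for s in (.06,.09,.12,.15): print(s,f(-.027,s).round(4),proj(k,f(-.027,s)).round(1))
p=cv2.imread("pics/side5.png")
# observed: shaft points by depth
for u in range(220,256,4):
    col=[]
    for v in range(165,195):
        P=pts(k,np.array([u]),np.array([v]),d[v,u:u+1])[0]
        if P[2]>.11 and abs(P[1]-.02)<.015: col.append((v,*P.round(4)))
    if col: print(u,[c[0] for c in col],np.mean([c[1:] for c in col],0).round(4))
E
```

```text
pred far end top centre [0.58330527 0.02089366 0.13837962] [250.98229246 171.09527968] tip end [249.76044829 179.72781404]
0.06 [0.4793 0.0198 0.1387] [219.6 186.9]
0.09 [0.5093 0.0201 0.1386] [228.9 182.2]
0.12 [0.5393 0.0204 0.1385] [238.  177.6]
0.15 [0.5693 0.0207 0.1384] [246.9 173.2]
220 [186, 187, 188, 189] [0.4798 0.0188 0.1371]
224 [184, 185, 186, 187] [0.4915 0.0173 0.1389]
228 [182, 183, 184, 185] [0.5046 0.0176 0.1386]
232 [180, 181, 182, 183] [0.518  0.0184 0.1377]
236 [178, 179, 180, 181] [0.5314 0.0188 0.1372]
240 [176, 177, 178] [0.5456 0.0201 0.1376]
244 [174, 175, 176] [0.5586 0.0195 0.1384]
248 [172, 173, 174] [0.5731 0.0209 0.1368]
```

```bash
python3 -m handwheel '[0.1,0,0,0.008,0,0,0, 0.1,0,0,0.022,0,0,0, 0.1,0,0,0.04,0,0,0, 0.1,0,0,0.06,0,0,0, 0.1,0,-0.001,0.08,0,0,0, 0.1,0,-0.001,0.1,0,0,0, 0.1,0,-0.0015,0.118,0,0,0, 0.1,0,-0.0015,0.132,0,0,0, 0.1,0,-0.0015,0.141,0,0,0, 0.1,0,-0.0015,0.145,0,0,0, 0.1,0,-0.0015,0.145,0,0,0, 0.1,0,-0.0015,0.145,0,0,0]'
python3 - <<'E'
from h import *
o=ctrl.get_obs();print(o["tool_pos"],o["contact_force"],o["wrist_torque"])
print(goal((.564,.0188,.069),.6))
k=cam("side");R=Ro.from_rotvec(o["tool_rot"]).as_matrix()
f=lambda x,z:o["tool_pos"]+R@np.array([x,0,z]); print("tip end",f(.003,.160),proj(k,f(.003,.160)))
p,d=ctrl.get_image("side"); cv2.imwrite("pics/s6b.png",cv2.resize(p[100:240,200:400],None,fx=4,fy=4,interpolation=cv2.INTER_CUBIC))
p,d=ctrl.get_image("scene"); cv2.imwrite("pics/c6b.png",cv2.resize(p[130:270,120:290],None,fx=4,fy=4,interpolation=cv2.INTER_CUBIC))
E
```

```text
t: 9.12
tool_pos: [0.5642, 0.0198, 0.112]
tool_rot: [-0.008, 1.574, 0.011]
contact_force: [0.1, 0.9, -1.3]
opening: 0.0247
[0.5641661  0.01975574 0.11200363] [ 0.07006833  0.88516369 -1.28711641] [0.03987924 0.05468268 0.01176872]
(array([ 0.043 , -0.001 , -0.0001]), array([ 0.08, -0.16, -0.12]))
tip end [0.72414562 0.02166648 0.10855349] [289.0740428  159.52000317]
```

View pics/s6b.png

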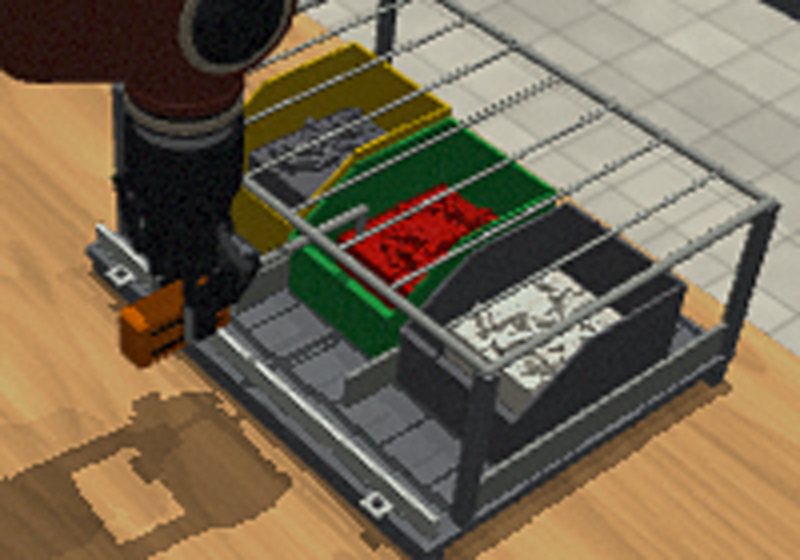

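View pics/c6b.png

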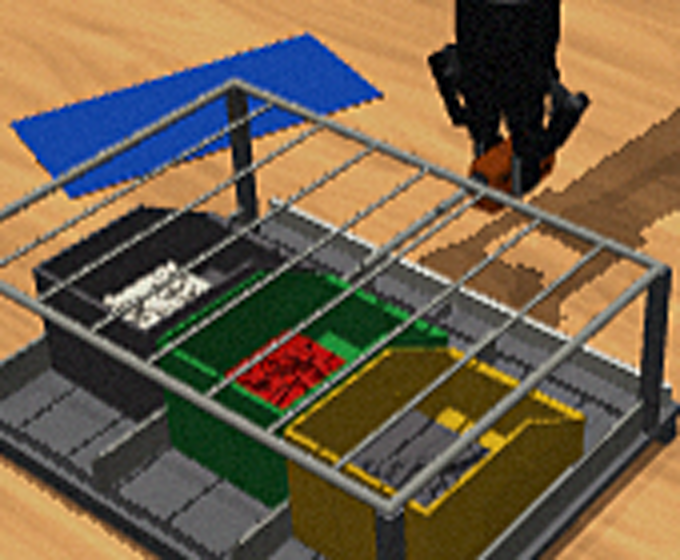

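The tip hangs over the bare strip behind the lip: it shows at (360,212) in the side crop, between the lip and the clips. I'll lower it.

```bash
python3 -m handwheel '[0.1,0.006,-0.001,0,0,0,0, 0.1,0.013,-0.001,0,0,0,0, 0.1,0.02,-0.001,0,0,0,0, 0.1,0.026,-0.001,0,0,0,0, 0.1,0.031,-0.001,0,0,0,0, 0.1,0.035,-0.001,0,0,0,0, 0.1,0.038,-0.001,0,0,0,0, 0.1,0.04,-0.001,0,0,0,0, 0.1,0.0415,-0.001,0,0,0,0, 0.1,0.0415,-0.001,0,0,0,0, 0.1,0.0415,-0.001,0,0,0,0, 0.1,0.0415,-0.001,0,0,0,0]'
python3 - <<'E'
from h import *
o=ctrl.get_obs();print(o["tool_pos"],o["contact_force"],o["wrist_torque"])
p,d=ctrl.get_image("side"); cv2.imwrite("pics/s7b.png",cv2.resize(p[120:200,250:350],None,fx=7,fy=7,interpolation=cv2.INTER_CUBIC))
E
```

```text
t: 10.22
tool_pos: [0.5646, 0.0188, 0.0709]
tool_rot: [-0.008, 1.572, 0.011]
contact_force: [0.2, -0.7, -1.5]
opening: 0.0247
[0.56463082 0.01880922 0.07093911] [ 0.22959087 -0.66744491 -1.47928597] [-0.00981763 -0.01578484  0.01280809]
```

View pics/s7b.png

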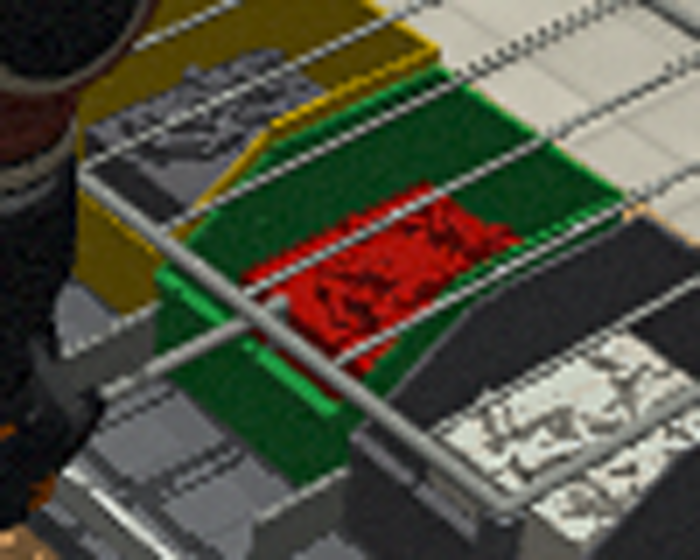

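The shaft crosses the middle of the lip (crop (245,325)), with the tip down behind it and clear of the clips. I'll pull slowly.

```bash
python3 -m handwheel '[0.1,0,0,-0.002,0,0,0, 0.1,0,0,-0.004,0,0,0, 0.1,0,0,-0.006,0,0,0, 0.1,0,0,-0.008,0,0,0, 0.1,0,0,-0.0095,0,0,0, 0.1,0,0,-0.011,0,0,0, 0.1,0,0,-0.0125,0,0,0, 0.1,0,0,-0.014,0,0,0, 0.1,0,0,-0.0155,0,0,0, 0.1,0,0,-0.017,0,0,0, 0.1,0,0,-0.0185,0,0,0, 0.1,0,0,-0.02,0,0,0]'
python3 - <<'E'
from h import *
o=ctrl.get_obs();print(o["tool_pos"],o["contact_force"],o["wrist_torque"])
E
```

```text
t: 11.27
tool_pos: [0.5444, 0.0186, 0.0707]
tool_rot: [-0.008, 1.573, 0.011]
contact_force: [2.5, -0.1, -2.1]
opening: 0.0246
[0.54441305 0.01856961 0.07073883] [ 2.4879673  -0.05208518 -2.11472945] [-0.00284476 -0.27619814 -0.06177555]
```

```bash
python3 -m handwheel '[0.1,0,0,-0.002,0,0,0, 0.1,0,0,-0.005,0,0,0, 0.1,0,0,-0.008,0,0,0, 0.1,0,0,-0.011,0,0,0, 0.1,0,0,-0.014,0,0,0, 0.1,0,0,-0.017,0,0,0, 0.1,0,0,-0.02,0,0,0, 0.1,0,0,-0.023,0,0,0, 0.1,0,0,-0.026,0,0,0, 0.1,0,0,-0.029,0,0,0, 0.1,0,0,-0.031,0,0,0, 0.1,0,0,-0.033,0,0,0]'
python3 -m handwheel '[0.1,0,0,-0.002,0,0,0, 0.1,0,0,-0.0045,0,0,0, 0.1,0,0,-0.007,0,0,0, 0.1,0,0,-0.0095,0,0,0, 0.1,0,0,-0.012,0,0,0, 0.1,0,0,-0.0145,0,0,0, 0.1,0,0,-0.017,0,0,0, 0.1,0,0,-0.019,0,0,0, 0.1,0,0,-0.021,0,0,0, 0.1,0,0,-0.023,0,0,0]'
python3 - <<'E'
from h import *
o=ctrl.get_obs();print(o["tool_pos"],o["contact_force"],o["wrist_torque"])
p,d=ctrl.get_image("side"); cv2.imwrite("pics/s8b.png",cv2.resize(p[120:240,220:360],None,fx=5,fy=5,interpolation=cv2.INTER_CUBIC))
E
```

```text
t: 12.27
tool_pos: [0.5111, 0.0182, 0.0708]
tool_rot: [-0.008, 1.573, 0.011]
contact_force: [2.9, -0.2, -2.7]
opening: 0.0245
t: 13.1
tool_pos: [0.4881, 0.0179, 0.0707]
tool_rot: [-0.008, 1.573, 0.011]
contact_force: [3.5, 0.3, -2.5]
opening: 0.0249
[0.48813791 0.01790796 0.07074483] [ 3.49175261  0.31276303 -2.454921  ] [ 0.01934455 -0.33892101 -0.00956955]
```

View pics/s8b.png

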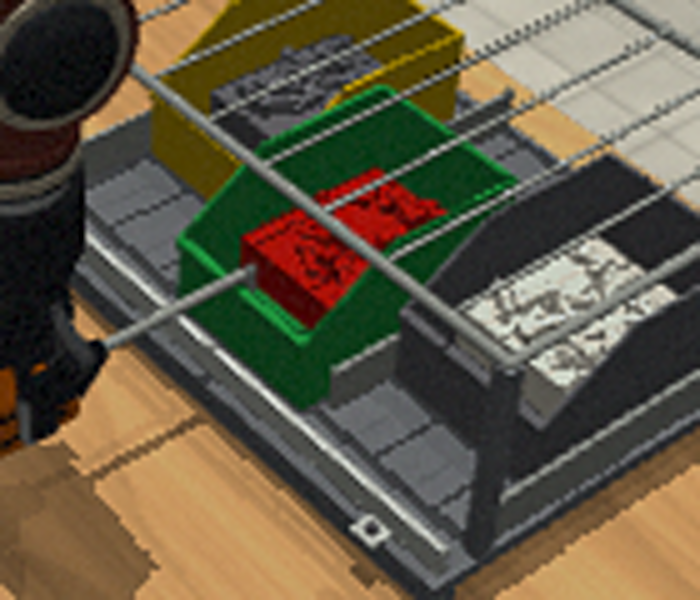

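```bash
python3 -m handwheel '[0.1,0,0,-0.001,0,0,0, 0.1,0,0,-0.0025,0,0,0, 0.1,0,0,-0.004,0,0,0, 0.1,0,0,-0.0055,0,0,0, 0.1,0,0,-0.007,0,0,0, 0.1,0,0,-0.008,0,0,0, 0.1,0,0,-0.009,0,0,0, 0.1,0,0,-0.0098,0,0,0, 0.1,0,0,-0.0104,0,0,0, 0.1,0,0,-0.0109,0,0,0, 0.1,0,0,-0.0113,0,0,0, 0.1,0,0,-0.0117,0,0,0]'
python3 -m handwheel '[0.1,0,0,-0.0004,0,0,0, 0.1,0,0,-0.0008,0,0,0, 0.1,0,0,-0.0012,0,0,0, 0.1,0,0,-0.0016,0,0,0]'
python3 - <<'E'
from h import *
o=ctrl.get_obs();print(o["tool_pos"],o["contact_force"],o["wrist_torque"])
E
```

```text
t: 14.15
tool_pos: [0.4766, 0.0178, 0.0708]
tool_rot: [-0.008, 1.573, 0.011]
contact_force: [4.5, 0.1, -2.6]
opening: 0.0249
t: 14.48
tool_pos: [0.475, 0.0178, 0.0708]
tool_rot: [-0.008, 1.573, 0.011]
contact_force: [2.2, -0.1, -3.2]
opening: 0.0248
[0.47504127 0.01775997 0.07079111] [ 2.17260074 -0.10355415 -3.20876066] [ 0.00635094 -0.30551704 -0.03274157]
```

```bash
for i in 1; do python3 -m handwheel '[0.1,0,0,-0.0004,0,0,0, 0.1,0,0,-0.0008,0,0,0, 0.1,0,0,-0.0012,0,0,0]'; done
python3 - <<'E'
from h import *
o=ctrl.get_obs();print(o["tool_pos"],o["contact_force"],o["wrist_torque"])
E
```

```text
t: 14.73
tool_pos: [0.4738, 0.0177, 0.0708]
tool_rot: [-0.008, 1.573, 0.011]
contact_force: [2.7, 0.5, -3.2]
opening: 0.0249
[0.47381182 0.01774019 0.07078548] [ 2.70567957  0.51609361 -3.24380765] [-0.02344104 -0.32623494 -0.04714897]
```

```bash
python3 -m handwheel '[0.1,0,0,-0.0003,0,0,0, 0.1,0,0,-0.0006,0,0,0, 0.1,0,0,-0.0009,0,0,0]'
python3 - <<'E'
from h import *
o=ctrl.get_obs();print(o["tool_pos"],o["contact_force"],o["wrist_torque"])
E
```

```text
t: 14.98
tool_pos: [0.4729, 0.0178, 0.0708]
tool_rot: [-0.008, 1.573, 0.011]
contact_force: [2.9, 0.3, -2.6]
opening: 0.0248
[0.47289769 0.01775052 0.07076826] [ 2.90380673  0.2520919  -2.55243333] [-0.05682579 -0.31859668 -0.03927185]
```

```bash
python3 -m handwheel '[0.1,0,0,-0.0003,0,0,0, 0.1,0,0,-0.0006,0,0,0]'
python3 - <<'E'
from h import *
o=ctrl.get_obs();print(o["tool_pos"],o["contact_force"],o["wrist_torque"])
E
```

```text
t: 15.15
tool_pos: [0.4723, 0.0177, 0.0708]
tool_rot: [-0.008, 1.573, 0.011]
contact_force: [2.9, -0.3, -2.5]
opening: 0.025
[0.47231295 0.01773391 0.07078107] [ 2.94848866 -0.33979837 -2.50583756] [-0.04043467 -0.35709536  0.01238534]
```

```bash
python3 -m handwheel '[0.1,0,0,-0.0003,0,0,0, 0.1,0,0,-0.0006,0,0,0]'
python3 - <<'E'
from h import *
o=ctrl.get_obs();print(o["tool_pos"],o["contact_force"],o["wrist_torque"])
E
```

```text
t: 15.32
tool_pos: [0.4717, 0.0177, 0.0708]
tool_rot: [-0.008, 1.573, 0.011]
contact_force: [1.9, 0.3, -2.6]
opening: 0.0248
[0.47170637 0.017735   0.07076852] [ 1.86542679  0.2634247  -2.63311886] [-0.02276323 -0.32084153  0.04279279]
```

```bash
python3 -m handwheel '[0.1,0,0,-0.0003,0,0,0, 0.1,0,0,-0.0006,0,0,0]'
python3 - <<'E'
from h import *
o=ctrl.get_obs();print(o["tool_pos"],o["contact_force"],o["wrist_torque"])
E
```

```text
t: 15.48
tool_pos: [0.4712, 0.0177, 0.0708]
tool_rot: [-0.008, 1.573, 0.011]
contact_force: [4.4, -0.4, -1.9]
opening: 0.025
[0.4712136 0.0177169 0.0708061] [ 4.40426952 -0.43361906 -1.91272168] [-0.00037776 -0.36256246 -0.00484809]
```

```bash
python3 -m handwheel '[0.1,0,0,-0.0003,0,0,0, 0.1,0,0,-0.0003,0,0,0]'
python3 - <<'E'
from h import *
o=ctrl.get_obs();print(o["tool_pos"],o["contact_force"],o["wrist_torque"])
E
```

```text
t: 15.65
tool_pos: [0.4712, 0.0177, 0.0709]
tool_rot: [-0.008, 1.572, 0.011]
contact_force: [4.8, 0.1, -3.4]
opening: 0.025
[0.47121087 0.01768369 0.07092284] [ 4.81771148  0.05755419 -3.37736309] [ 0.00342078 -0.51781382  0.03939637]
```

```bash
python3 -m handwheel '[0.1,0,0,-0.0003,0,0,0, 0.1,0,0,-0.0005,0,0,0]'
python3 - <<'E'
from h import *
o=ctrl.get_obs();print(o["tool_pos"],o["contact_force"],o["wrist_torque"])
E
```

```text
t: 15.82
tool_pos: [0.4712, 0.0177, 0.071]
tool_rot: [-0.008, 1.571, 0.011]
contact_force: [7.7, -0.4, -3.7]
opening: 0.0246
[0.47116882 0.01771384 0.07102991] [ 7.68198652 -0.4163932  -3.67530017] [ 0.04610799 -0.74172919  0.0622918 ]
```

```bash
python3 -m handwheel '[0.1,0,0,-0.0003,0,0,0, 0.1,0,0,-0.0005,0,0,0]'
python3 - <<'E'
from h import *
o=ctrl.get_obs();print(o["tool_pos"],o["contact_force"],o["wrist_torque"])
E
```

```text
t: 15.98
tool_pos: [0.4711, 0.0177, 0.0712]
tool_rot: [-0.008, 1.57, 0.011]
contact_force: [9.1, 0.3, -6.0]
opening: 0.0244
[0.47114835 0.01766129 0.07115554] [ 9.06717261  0.34672182 -5.97378058] [ 0.01656322 -0.87652482  0.02967828]
```

```bash
python3 -m handwheel '[0.1,0.0003,0,-0.0001,0,0,0, 0.1,0.0006,0,-0.0003,0,0,0]'
python3 - <<'E'
from h import *
o=ctrl.get_obs();print(o["tool_pos"],o["contact_force"],o["wrist_torque"])
E
```

```text
t: 16.15
tool_pos: [0.4711, 0.0177, 0.0707]
tool_rot: [-0.008, 1.569, 0.011]
contact_force: [9.0, 0.6, -5.6]
opening: 0.0251
[0.47111818 0.01768439 0.0707459 ] [ 8.96496394  0.56376092 -5.58807454] [ 0.08695952 -1.00538192  0.06206884]
```

```bash
python3 -m handwheel '[0.1,0.0004,0,0,0,0,0, 0.1,0.0008,0,0,0,0,0, 0.1,0.0008,0,0,0,0,0]'
python3 - <<'E'
from h import *
o=ctrl.get_obs();print(o["tool_pos"],o["contact_force"],o["wrist_torque"])
p,d=ctrl.get_image("side"); cv2.imwrite("pics/s9b.png",cv2.resize(p[120:240,220:360],None,fx=5,fy=5,interpolation=cv2.INTER_CUBIC))
o=ctrl.get_obs();print(o["tool_pos"],o["contact_force"],o["wrist_torque"])
E
```

```text
t: 16.4
tool_pos: [0.4711, 0.0177, 0.0702]
tool_rot: [-0.008, 1.569, 0.011]
contact_force: [6.5, 0.9, -2.6]
opening: 0.025
[0.47113271 0.01766353 0.07021001] [ 6.51819176  0.85719919 -2.58677168] [ 0.06287547 -0.9261316   0.06336037]
[0.47115873 0.01766344 0.07026937] [ 6.85931871  0.61370803 -3.34361297] [ 0.06085241 -0.9015268   0.03973487]
```

View pics/s9b.png

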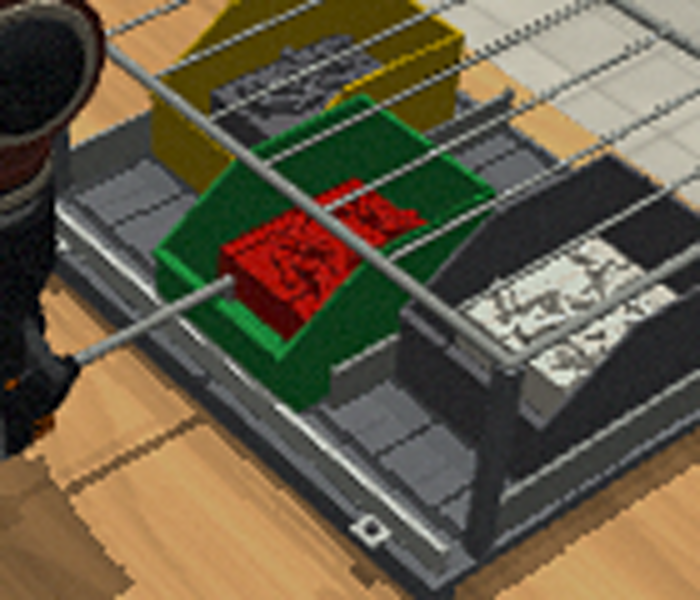

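```bash
python3 -m handwheel '[0.1,0.0002,0,-0.0003,0,0,0, 0.1,0.0003,0,-0.0005,0,0,0, 0.1,0.0003,0,-0.0005,0,0,0]'
python3 - <<'E'
from h import *
o=ctrl.get_obs();print(o["tool_pos"],o["contact_force"],o["wrist_torque"])
E
```

```text
t: 16.7
tool_pos: [0.4711, 0.0176, 0.0702]
tool_rot: [-0.008, 1.568, 0.011]
contact_force: [9.4, 0.5, -4.2]
opening: 0.0252
[0.47114781 0.0176346  0.07020122] [ 9.38221241  0.47843756 -4.15209399] [ 0.09279214 -1.14249031  0.07490193]
```

```bash
python3 -m handwheel '[0.1,0.0001,0,-0.0002,0,0,0, 0.1,0.0002,0,-0.0004,0,0,0]'
python3 - <<'E'
from h import *
o=ctrl.get_obs();print(o["tool_pos"],o["contact_force"],o["wrist_torque"])
E
```

```text
t: 16.87
tool_pos: [0.4711, 0.0176, 0.0701]
tool_rot: [-0.008, 1.567, 0.011]
contact_force: [10.2, 1.4, -4.1]
opening: 0.0247
[0.4711054  0.01762869 0.07013044] [10.2126983   1.36362385 -4.06636916] [ 0.06353873 -1.3215242   0.033237  ]
```

```bash
for i in 1 2 3; do python3 -m handwheel '[0.1,0,0,0,0,0,0]' | grep -E "contact|t:"; done
python3 - <<'E'
from h import *
o=ctrl.get_obs();print(o["tool_pos"],o["contact_force"],o["wrist_torque"])
E
```

```text
t: 16.95
tool_rot: [-0.008, 1.567, 0.011]
contact_force: [10.7, 0.8, -4.4]
t: 17.03
tool_rot: [-0.008, 1.567, 0.011]
contact_force: [9.8, 1.0, -4.5]
t: 17.12
tool_rot: [-0.008, 1.567, 0.011]
contact_force: [9.9, 0.3, -4.4]
[0.47113028 0.01762898 0.07015313] [ 9.92567902  0.28928546 -4.42300977] [ 0.12652697 -1.26152713  0.12095814]
```

```bash
python3 -m handwheel '[0.1,0.0002,0,-0.0002,0,0,0, 0.1,0.0003,0,-0.0003,0,0,0, 0.1,0.0003,0,-0.0003,0,0,0]'|grep contact;  for i in 1 2 3 4; do python3 -m handwheel '[0.1,0,0,0,0,0,0]' | grep -E "contact"; done
python3 - <<'E'
from h import *
o=ctrl.get_obs();print(o["tool_pos"],o["contact_force"],o["wrist_torque"])
E
```

```text
contact_force: [10.3, 0.8, -5.3]
contact_force: [11.6, 0.6, -4.9]
contact_force: [11.1, 1.3, -5.1]
contact_force: [9.7, 1.2, -4.9]
contact_force: [10.3, 0.9, -3.1]
[0.47110033 0.01761908 0.0699935 ] [10.30173172  0.85246764 -3.09007445] [ 0.11301136 -1.33491693 -0.00189433]
```

```bash
python3 -m handwheel '[0.1,0.0001,0,-0.0002,0,0,0, 0.1,0.0002,0,-0.0003,0,0,0, 0.1,0.0002,0,-0.0003,0,0,0]'|grep contact;  for i in 1 2 3 4; do python3 -m handwheel '[0.1,0,0,0,0,0,0]' | grep -E "contact"; done
python3 - <<'E'
from h import *
o=ctrl.get_obs();print(o["tool_pos"],o["contact_force"],o["wrist_torque"])
p,d=ctrl.get_image("side"); cv2.imwrite("pics/s10.png",p); cv2.imwrite("pics/s10b.png",cv2.resize(p[120:240,220:360],None,fx=5,fy=5,interpolation=cv2.INTER_CUBIC))
hsv=cv2.cvtColor(p,cv2.COLOR_BGR2HSV); k=cam("side"); g=cv2.inRange(hsv,(50,120,30),(85,255,255)); g[:,380:]=0; g[:,:220]=0
v,u=np.where(g>0); P=pts(k,u,v,d[v,u]); w=(P[:,2]>.055)&(P[:,2]<.074)&(P[:,0]<.66); A=np.polyfit(P[w,1],P[w,0],1); print("front wall",w.sum(),A,np.polyval(A,.02),"bin yaw",-np.degrees(np.arctan(A[0])))
l=(P[:,2]>.08)&(P[:,2]<.09)&(P[:,0]<.66)
for y in (-.02,0,.04,.06):
    m=l&(abs(P[:,1]-y)<.008); print(y,P[m].mean(0).round(4) if m.any() else None)
E
```

```text
contact_force: [12.2, 0.4, -4.5]
contact_force: [10.8, 0.5, -5.2]
contact_force: [11.9, 0.8, -5.1]
contact_force: [11.8, 0.9, -4.5]
contact_force: [12.5, 1.6, -5.0]
[0.47110195 0.01763175 0.06994416] [12.54970246  1.60844451 -4.98093703] [ 0.08086444 -1.4446226   0.11935619]
front wall 171 [0.01852166 0.63225012] 0.6326205506211071 bin yaw -1.0610915516358128
-0.02 [ 0.6235 -0.0205  0.085 ]
0 [ 0.6237 -0.0007  0.0857]
0.04 [0.623  0.0406 0.0859]
0.06 [0.6225 0.0596 0.0852]
```

View pics/s10b.png

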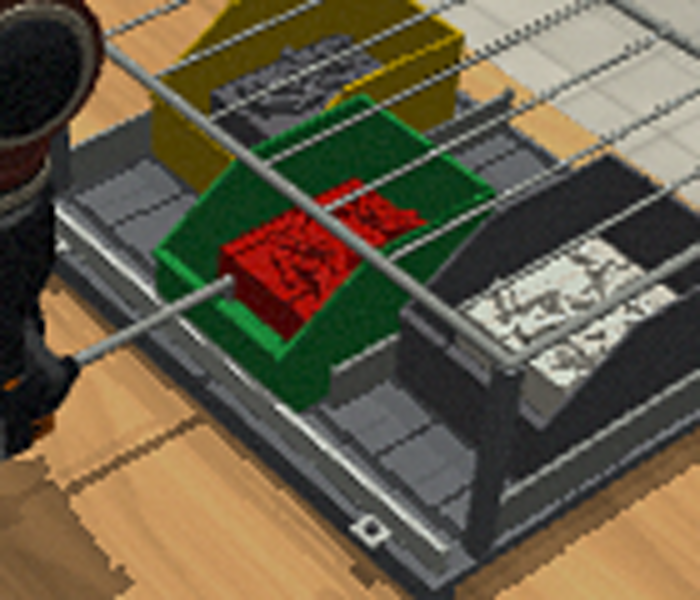

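Pull held at about 11.8 N against a drag of about 3 N, so the bin bears on the bar with about 9 N. The lip stands at x≈0.623, square to the bar and at unchanged height. Next I'll unload, lift and withdraw.

```bash
python3 -m handwheel '[0.1,0,0,0.0008,0,0,0, 0.1,0,0,0.0016,0,0,0, 0.1,0,0,0.0025,0,0,0, 0.1,0,0,0.0045,0,0,0, 0.1,0,0,0.0065,0,0,0, 0.1,0,0,0.0085,0,0,0, 0.1,0,0,0.01,0,0,0, 0.1,0,0,0.01,0,0,0, 0.1,0,0,0.01,0,0,0]'
python3 - <<'E'
from h import *
o=ctrl.get_obs();print(o["tool_pos"],o["contact_force"],o["wrist_torque"])
E
```

```text
t: 19.08
tool_pos: [0.4778, 0.0178, 0.0681]
tool_rot: [-0.008, 1.574, 0.011]
contact_force: [-0.1, 0.0, -1.5]
opening: 0.0248
[0.47777692 0.01781074 0.06810854] [-0.09074548  0.02526043 -1.48776227] [-0.03398358  0.01124759  0.03530821]
```

```bash
python3 -m handwheel '[0.1,-0.003,0,0,0,0,0, 0.1,-0.008,0,0,0,0,0, 0.1,-0.014,0,0,0,0,0, 0.1,-0.02,0,0,0,0,0, 0.1,-0.026,0,0,0,0,0, 0.1,-0.032,0,0,0,0,0, 0.1,-0.037,0,0,0,0,0, 0.1,-0.041,0,0,0,0,0, 0.1,-0.044,0,0,0,0,0, 0.1,-0.045,0,0,0,0,0, 0.1,-0.045,0,0,0,0,0]'
python3 - <<'E'
from h import *
o=ctrl.get_obs();print(o["tool_pos"],o["contact_force"],o["wrist_torque"])
E
```

```text
t: 20.0
tool_pos: [0.4783, 0.0177, 0.1136]
tool_rot: [-0.008, 1.573, 0.011]
contact_force: [0.9, -0.1, -1.7]
opening: 0.0247
[0.47827075 0.01768054 0.11364147] [ 0.86621385 -0.07788861 -1.72576238] [ 0.00274953 -0.04893415  0.00478072]
```

Withdraw 60 mm, then rise.

```bash
python3 -m handwheel '[0.1,0,0,-0.006,0,0,0, 0.1,0,0,-0.016,0,0,0, 0.1,0,0,-0.028,0,0,0, 0.1,0,0,-0.04,0,0,0, 0.1,0,0,-0.05,0,0,0, 0.1,-0.005,0,-0.057,0,0,0, 0.1,-0.018,0,-0.06,0,0,0, 0.1,-0.032,0,-0.06,0,0,0, 0.1,-0.043,0,-0.06,0,0,0, 0.1,-0.048,0,-0.06,0,0,0, 0.1,-0.048,0,-0.06,0,0,0]'
python3 - <<'E'
from h import *
o=ctrl.get_obs();print(o["tool_pos"],o["contact_force"],o["wrist_torque"])
p,d=ctrl.get_image("side"); cv2.imwrite("pics/s11b.png",cv2.resize(p[110:240,210:400],None,fx=4,fy=4,interpolation=cv2.INTER_CUBIC))
k=cam("side")
hsv=cv2.cvtColor(p,cv2.COLOR_BGR2HSV); g=cv2.inRange(hsv,(50,120,30),(85,255,255)); g[:,380:]=0; g[:,:220]=0
v,u=np.where(g>0); P=pts(k,u,v,d[v,u]); 
l=(P[:,2]>.08)&(P[:,2]<.09)&(P[:,0]<.66)
for y in (-.02,0,.02,.04,.06):
    m=l&(abs(P[:,1]-y)<.008); print(y,P[m].mean(0).round(4) if m.any() else None)
print(goal((.42,-.33,.163),-17.8))
E
```

```text
t: 20.92
tool_pos: [0.419, 0.0168, 0.163]
tool_rot: [-0.008, 1.57, 0.011]
contact_force: [0.4, 0.4, -2.1]
opening: 0.025
[0.41903454 0.01679079 0.16295759] [ 0.39327969  0.43197342 -2.06011743] [ 0.00038099  0.00422053 -0.01034609]
-0.02 [ 0.6238 -0.02    0.0845]
0 [6.235e-01 5.000e-04 8.440e-02]
0.02 [0.6236 0.0195 0.0848]
0.04 [0.6227 0.0403 0.0847]
0.06 [0.6225 0.0608 0.0854]
(array([-0.0018, -0.3468, -0.0026]), array([18.48, -0.09, -0.1 ]))
```

View pics/s11b.png

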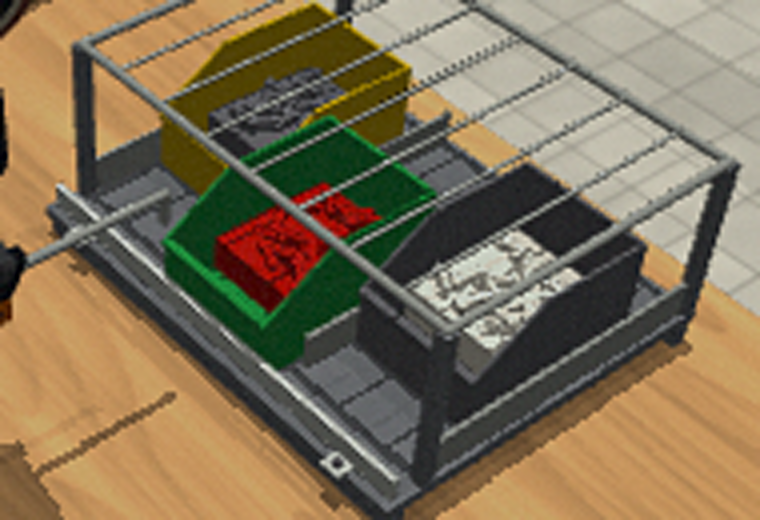

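```bash
python3 -m handwheel '[0.1,0,-0.015,0,1,0,0, 0.1,0,-0.04,0,2.5,0,0, 0.1,0,-0.07,0,4,0,0, 0.1,0,-0.105,0,6,0,0, 0.1,0,-0.14,0,8,0,0, 0.1,0,-0.175,0,10,0,0, 0.1,0,-0.21,0,12,0,0, 0.1,0,-0.245,-0.001,14,0,0, 0.1,0,-0.28,-0.001,15.5,0,0, 0.1,0,-0.31,-0.002,17,0,0, 0.1,-0.001,-0.333,-0.002,18,0,0, 0.1,-0.001,-0.345,-0.002,18.4,-0.1,-0.1]'
python3 -m handwheel '[0.1,0,-0.001,0,0,0,0, 0.1,0,-0.001,0,0,0,0]'
python3 - <<'E'
from h import *
o=ctrl.get_obs();print(o["tool_pos"],o["contact_force"],o["wrist_torque"])
print(goal((.4783,-.3665,.030),-17.8))
k=cam("side"); R=Ro.from_rotvec(o["tool_rot"]).as_matrix()
f=lambda x,z:o["tool_pos"]+R@np.array([x,0,z])
p,d=ctrl.get_image("side"); cv2.imwrite("pics/s12b.png",cv2.resize(p[190:384,200:440],None,fx=3,fy=3,interpolation=cv2.INTER_CUBIC))
for s in (.06,.09,.12,.15,.164): print(s,f(-.027,s).round(4),((proj(k,f(-.027,s))-[200,190])*3).round(1))
print("tip end",((proj(k,f(.003,.16))-[200,190])*3).round(1))
E
```

```text
t: 21.97
tool_pos: [0.4196, -0.3304, 0.1605]
tool_rot: [0.246, 1.559, -0.245]
contact_force: [0.7, -0.1, -1.3]
opening: 0.025
t: 22.13
tool_pos: [0.4196, -0.3286, 0.1606]
tool_rot: [0.245, 1.56, -0.242]
contact_force: [-0.1, -0.1, -2.2]
opening: 0.0245
[ 0.41962446 -0.32855204  0.16064809] [-0.13864434 -0.1445955  -2.16633919] [ 1.66296506e-02  5.83524607e-05 -3.30816829e-02]
(array([ 0.1304, -0.0185,  0.0678]), array([ 0.06, -0.16, -0.08]))
0.06 [ 0.4768 -0.3469  0.1875] [353. 240.]
0.09 [ 0.5054 -0.356   0.1874] [392.6 228.1]
0.12 [ 0.534  -0.3652  0.1873] [431.5 216.4]
0.15 [ 0.5625 -0.3743  0.1872] [469.8 204.9]
0.164 [ 0.5759 -0.3786  0.1872] [487.4 199.6]
tip end [474.3 226.3]
```

View pics/s12b.png

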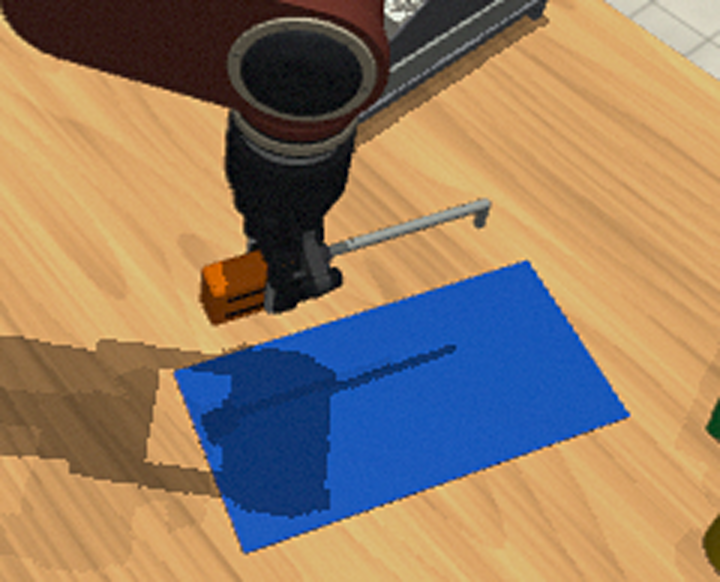

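```bash
python3 -m handwheel '[0.1,0.005,-0.005,0.015,0,0,0, 0.1,0.015,-0.01,0.035,0,0,0, 0.1,0.03,-0.015,0.052,0,0,0, 0.1,0.048,-0.018,0.063,0,0,0, 0.1,0.066,-0.0185,0.068,0,0,0, 0.1,0.084,-0.0185,0.068,0,0,0, 0.1,0.1,-0.0185,0.068,0,-0.1,-0.1, 0.1,0.114,-0.0185,0.068,0,-0.1,-0.1, 0.1,0.123,-0.0185,0.068,0,-0.1,-0.1, 0.1,0.128,-0.0185,0.068,0,-0.1,-0.1, 0.1,0.13,-0.0185,0.068,0,-0.1,-0.1, 0.1,0.13,-0.0185,0.068,0,-0.1,-0.1]'
python3 - <<'E'
from h import *
o=ctrl.get_obs();print(o["tool_pos"],o["contact_force"],o["wrist_torque"])
print(goal((.4783,-.3667,.0105),-17.8))
E
```

```text
t: 23.18
tool_pos: [0.4792, -0.3672, 0.0319]
tool_rot: [0.241, 1.556, -0.244]
contact_force: [-0.5, -0.5, -2.0]
opening: 0.0249
[ 0.47921807 -0.36721442  0.03187509] [-0.45192926 -0.4639015  -1.98407669] [-0.00638395  0.02162937 -0.01653643]
(array([ 0.0214,  0.0003, -0.0011]), array([0.1 , 0.06, 0.11]))
```

```bash
python3 -m handwheel '[0.1,0.004,0,-0.001,0,0,0, 0.1,0.008,0,-0.001,0,0,0, 0.1,0.011,0,-0.001,0,0,0, 0.1,0.014,0,-0.001,0,0,0, 0.1,0.016,0,-0.001,0,0,0, 0.1,0.018,0,-0.001,0,0,0, 0.1,0.0195,0,-0.001,0,0,0, 0.1,0.0205,0,-0.001,0,0,0, 0.1,0.0205,0,-0.001,0,0,0]'
python3 - <<'E'
from h import *
o=ctrl.get_obs();print(o["tool_pos"],o["contact_force"],o["wrist_torque"])
E
```

```text
t: 23.93
tool_pos: [0.478, -0.367, 0.011]
tool_rot: [0.241, 1.557, -0.244]
contact_force: [0.0, 1.1, -1.3]
opening: 0.0246
[ 0.47804311 -0.36701721  0.01097478] [ 0.01854653  1.08557212 -1.31092953] [0.03108321 0.0350354  0.02364886]
```

```bash
python3 -m handwheel '[0.1,0.0004,0,0,0,0,0, 0.1,0.0007,0,0,0,0,0, 0.1,0.0007,0,0,0,0,0]'
```

```text
t: 24.18
tool_pos: [0.4782, -0.3672, 0.0106]
tool_rot: [0.241, 1.556, -0.244]
contact_force: [0.2, -0.2, -3.2]
opening: 0.0245
```

```bash
python3 -m handwheel '[0.1,0.0003,0,0,0,0,0, 0.1,0.0005,0,0,0,0,0, 0.1,0.0005,0,0,0,0,0]'; python3 -m handwheel '[0.1,0.0003,0,0,0,0,0, 0.1,0.0004,0,0,0,0,0, 0.1,0.0004,0,0,0,0,0]'
```

```text
t: 24.43
tool_pos: [0.4782, -0.3671, 0.01]
tool_rot: [0.241, 1.557, -0.244]
contact_force: [0.5, -0.5, -2.1]
opening: 0.0252
t: 24.68
tool_pos: [0.4782, -0.3671, 0.01]
tool_rot: [0.241, 1.557, -0.244]
contact_force: [-1.3, 1.0, 1.8]
opening: 0.0248
```

```bash
python3 -m handwheel '[0.35,0,0,0,0,0,0, 0.45,0,0,0,0,0,0, 0.6,0,0,0,0,0,0, 0.8,0,0,0,0,0,0, 1,0,0,0,0,0,0, 1,0,0,0,0,0,0, 1,0,0,0,0,0,0, 1,0,0,0,0,0,0]'
python3 -m handwheel '[1,-0.006,0,0,0,0,0, 1,-0.016,0,0,0,0,0, 1,-0.032,0,0,0,0,0, 1,-0.05,0,0,0,0,0, 1,-0.075,0,0,0,0,0, 1,-0.1,0,-0.003,0,0,0, 1,-0.125,0,-0.003,0,0,0, 1,-0.15,0,-0.003,0,0,0, 1,-0.17,0,-0.003,0,0,0, 1,-0.185,0,-0.003,0,0,0, 1,-0.19,0,-0.003,0,0,0, 1,-0.19,0,-0.003,0,0,0]'
python3 - <<'E'
from h import *
import h
o=ctrl.get_obs(); p,d=ctrl.get_image("wrist"); cv2.imwrite("pics/w13.png",p); k=cam("wrist",o)
hsv=cv2.cvtColor(p,cv2.COLOR_BGR2HSV)
v,u=np.mgrid[40:330,150:330]; v=v.ravel();u=u.ravel(); P=pts(k,u,v,d[v,u]); H=hsv[v,u]
om=(H[:,0]<14)&(H[:,1]>180)&(P[:,2]>.032)&(P[:,2]<.055)
r=cv2.minAreaRect(P[om][:,:2].astype(np.float32)); print("handle",r,"z",np.median(P[om,2]))
S=P[(P[:,2]>.022)&(P[:,2]<.05)&(H[:,1]<90)&(v>205)]
vx,vy,x0,y0=cv2.fitLine(S[:,:2].astype(np.float32),cv2.DIST_L2,0,.01,.01).ravel();t=(S[:,:2]-[x0,y0])@[vx,vy]; print("yaw",np.degrees(np.arctan2(vy,vx)),"end",x0+vx*t.max(),y0+vy*t.max(),"z",np.median(S[:,2]), "z along",np.polyfit(t,S[:,2],1))
p,d=ctrl.get_image("side"); cv2.imwrite("pics/s13.png",p)
p,d=ctrl.get_image("scene"); cv2.imwrite("pics/c13.png",p)
E
```

```text
t: 25.35
tool_pos: [0.4782, -0.3671, 0.0096]
tool_rot: [0.241, 1.557, -0.244]
contact_force: [-0.2, 0.2, -0.5]
opening: 0.0854
t: 26.35
tool_pos: [0.4761, -0.3666, 0.2026]
tool_rot: [0.239, 1.553, -0.246]
contact_force: [0.3, -0.5, 0.4]
opening: 0.0857
handle ((0.4687745273113251, -0.36333197355270386), (0.02204500138759613, 0.07781869173049927), 72.69353485107422) z 0.04374321982621315
yaw -17.197456 end 0.6337623362111711 -0.41489824905193295 z 0.037412841373537065 z along [-0.00724204  0.03740663]
```

View pics/w13.png

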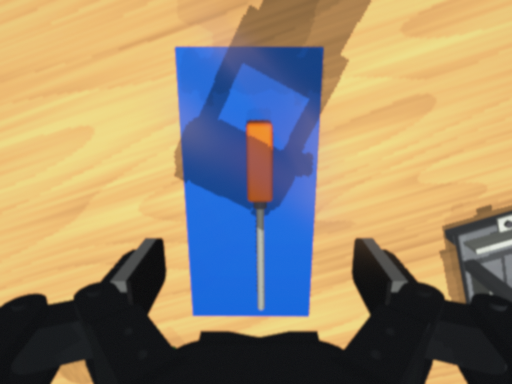

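View pics/s13.png

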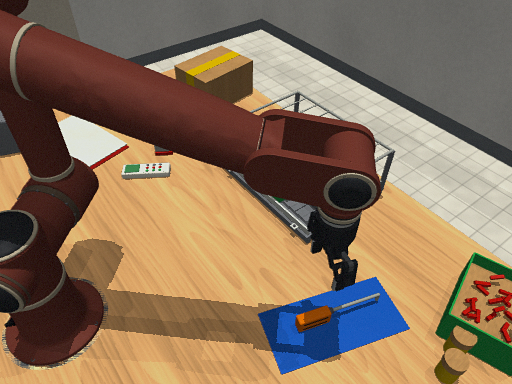

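View pics/c13.png

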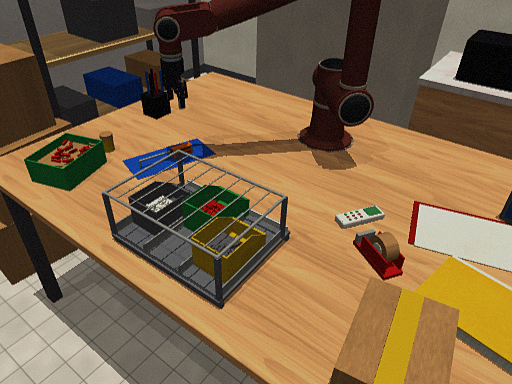

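The hook lies as before: tip down, shaft level, handle within 1 mm, and wholly over the mat. The bin is at the bar, and the other bins, the meter and the dispenser haven't moved. Handing in.

```bash
python3 - <<'E'
from h import *
print(ctrl.finish_job(), ctrl.get_obs()["t"])
E
```

```text
the job is handed in; nothing more can be done
the job is handed in; nothing more can be done
```

The green bin is drawn forward against the retaining bar, the hook is back on the blue mat, and the job was handed in at about 26.5 s.

- **Pull:** I dropped the tip behind the middle of the lip and drew the bin about 83 mm at low speed. It dragged with about 3 N. It met the bar where the camera had put the bar's face (x ≈ 0.6235), and I held a mean pull of 11.8 N.
- **Bearing on the bar:** that leaves about 9 N on the bar. This is worked out from noisy force readings (about ±1 N) less the estimated drag; it was not measured directly.
- **Upward pull:** near full load the hook also pulled up on the bin, peaking at about 4 N. I lowered the hand slightly in step to bring this to about 3 N. The lip height stayed at about 85 mm, so the bin did not tip.
- **After lifting clear:** the lip stands at x = 0.6225 to 0.6238 across its width, about 0.7–0.9° in yaw, which matches the bar within measuring error. One fit to the front wall gave –1.1° instead. I think it took in other green pixels and trusted the lip readings.
- **Hook:** the handle is within 1 mm of its first place. The shaft is level at its first height and turned at –17.2° (–17.5° before), and the whole hook is over the mat.
- **Everything else:** the yellow and grey bins, the meter and the dispenser look unmoved in the last scene picture. I judged this by eye and did not measure it again.

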